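# Reload the drive docks past their dust flaps

## Task

Lift the finished drive out of its dock and stand it fully down in the black rubber cradle, and load every fresh drive from the moulded case into a dock of its own, pushing it past the sprung dust flap until it is fully home. Only when all drives are in place, throw the controller's lever over to on, away from you. Leave the phones and other things on the desk alone.

Things in the scene. Friction and masses are not known exactly. Their poses are not given: they have to be found in the camera images.
- drive_a: fresh drive cartridge, upright aluminium slab with dark side labels: 84 (its x) x 22 (its y, thickness) x 145 (its z, height) mm, 0.28 kg; lowest 8 mm narrow to 80 x 20. Origin: centre of its underside. Either way round is right. Stands in a nest of the case; may be absent.
- drive_b: fresh drive cartridge, upright aluminium slab with dark side labels: 84 (its x) x 22 (its y, thickness) x 145 (its z, height) mm, 0.28 kg; lowest 8 mm narrow to 80 x 20. Origin: centre of its underside. Either way round is right. Stands in a nest of the case; may be absent.
- drive_c: fresh drive cartridge, upright aluminium slab with dark side labels: 84 (its x) x 22 (its y, thickness) x 145 (its z, height) mm, 0.28 kg; lowest 8 mm narrow to 80 x 20. Origin: centre of its underside. Either way round is right. Stands in a nest of the case; may be absent.
- drive_done: finished drive cartridge, upright aluminium slab with dark side labels: 84 (its x) x 22 (its y, thickness) x 145 (its z, height) mm, 0.28 kg; lowest 8 mm narrow to 80 x 20. Origin: centre of its underside. Either way round is right. Stands at the start fully home in one of the docks, the flap leaning on it.
- dock_a: single-bay drive dock: grey block fixed to the table, 124 (x) x 66 (y, -30 to +36) x 100 (z) mm; origin on the table under the centre of its slot. In its top is a mouth 100 (x) by 37.5 mm (y -16 to +21.5), covered by the sprung flap. A drive goes in upright, x along the dock's x (either way), straight down over the origin: its foot pushes the flap down and aside. Docks are alike and change places.
- dock_a_seat (a point): dock_a: centre of the slot's floor, 15 mm above the table; a drive that is home has its origin here, its top 60 mm above the dock. Below the flap, slopes (ends: 74 down to 48 mm above the table; hinge side +y: 64 to 46; -y side: 94 to 82) lead into the tight upright slot, 88 (x) x 25 (y) mm, centred on this point. Axes as the dock's.
- flap_a (a joint): flap of dock_a: aluminium, 97 x 34 x 3 mm, hinged along the dock's x at y = +19, z = 95 mm. 0 = shut (level); grows as it is pushed down into the bay, about 1.38 rad when leaning on a drive in the bay, stop at 1.5. Its spring (0.039 N m shut, 0.06 open) shuts it when nothing holds it. A drive's weight alone does not open it: press with 5 to 8 N.
- dock_b: single-bay drive dock: grey block fixed to the table, 124 (x) x 66 (y, -30 to +36) x 100 (z) mm; origin on the table under the centre of its slot. In its top is a mouth 100 (x) by 37.5 mm (y -16 to +21.5), covered by the sprung flap. A drive goes in upright, x along the dock's x (either way), straight down over the origin: its foot pushes the flap down and aside. Docks are alike and change places.
- dock_b_seat (a point): dock_b: centre of the slot's floor, 15 mm above the table; a drive that is home has its origin here, its top 60 mm above the dock. Below the flap, slopes (ends: 74 down to 48 mm above the table; hinge side +y: 64 to 46; -y side: 94 to 82) lead into the tight upright slot, 88 (x) x 25 (y) mm, centred on this point. Axes as the dock's.
- flap_b (a joint): flap of dock_b: aluminium, 97 x 34 x 3 mm, hinged along the dock's x at y = +19, z = 95 mm. 0 = shut (level); grows as it is pushed down into the bay, about 1.38 rad when leaning on a drive in the bay, stop at 1.5. Its spring (0.039 N m shut, 0.06 open) shuts it when nothing holds it. A drive's weight alone does not open it: press with 5 to 8 N.
- dock_c: single-bay drive dock: grey block fixed to the table, 124 (x) x 66 (y, -30 to +36) x 100 (z) mm; origin on the table under the centre of its slot. In its top is a mouth 100 (x) by 37.5 mm (y -16 to +21.5), covered by the sprung flap. A drive goes in upright, x along the dock's x (either way), straight down over the origin: its foot pushes the flap down and aside. Docks are alike and change places.
- dock_c_seat (a point): dock_c: centre of the slot's floor, 15 mm above the table; a drive that is home has its origin here, its top 60 mm above the dock. Below the flap, slopes (ends: 74 down to 48 mm above the table; hinge side +y: 64 to 46; -y side: 94 to 82) lead into the tight upright slot, 88 (x) x 25 (y) mm, centred on this point. Axes as the dock's.
- flap_c (a joint): flap of dock_c: aluminium, 97 x 34 x 3 mm, hinged along the dock's x at y = +19, z = 95 mm. 0 = shut (level); grows as it is pushed down into the bay, about 1.38 rad when leaning on a drive in the bay, stop at 1.5. Its spring (0.039 N m shut, 0.06 open) shuts it when nothing holds it. A drive's weight alone does not open it: press with 5 to 8 N.
- case: low black case with blue moulded insert, fixed, 162 (x) x 242 (y) x 62 (z) mm; origin on the table under its centre. Its lid leans open at y = -122 to -170 mm, up to 165 mm high. Three upright nests 92 (x) x 28 (y) mm, 45 deep (floor 15 mm above the table), at y = +72, 0, -72 mm; fresh drives stand in them, x along the case's x, tops 160 mm above the table.
- cradle: return cradle: loose black rubber block 120 (x) x 68 (y) x 70 (z) mm, 0.9 kg, origin at the centre of its underside, with one upright slot 89 (x) x 25 (y) mm (sloped sides widen it to 37 in y over the top 14 mm), floor 15 mm above its underside. Holds a drive whose x lies along the cradle's x (either way round).
- cradle_seat (a point): centre of the floor of the cradle's slot; the finished drive's origin belongs here
- lever (a joint): toggle lever (metal rod with a black ball at its end) on top of the low dark controller box (110 x 150 x 40 mm, fixed). 0 = leaning towards the robot (-x side of the controller), off; 1.0 = leaning away, on. Stays where it is left; a push of a few newtons on its tip moves it.
- lever_tip (a point): centre of the lever's end; the lever is about 80 mm long from its pivot, upright at 0.5. Its own y axis is level, along the lever's hinge axis; the lever is thrown at right angles to that, away from the robot (within 0.15 rad of world x)
- phone1: black phone 150 x 72 x 9 mm, lying on the table; not part of the job, leave it alone; origin on its underside
- phone2: white phone 142 x 68 x 9 mm, lying on the table; not part of the job, leave it alone; origin on its underside
- tablet: dark tablet 200 x 130 x 8 mm, lying on the table; not part of the job, leave it alone; origin on its underside
- barphone: small keypad phone 112 x 46 x 14 mm, lying on the table; not part of the job, leave it alone; origin on its underside
- adapter: black adapter block 70 x 45 x 28 mm, lying on the table; not part of the job, leave it alone; origin on its underside
- screwdriver: screwdriver lying on the table; not part of the job, leave it alone

How it is judged (in metres and radians):
On the way, in this order (a step that is already met when the one before it is completed fails the run):
1. the finished drive stands in the cradle and every fresh drive is home in a dock, past the flap (((distance between drive_a and dock_a_seat below 0.006 m and angle between drive_a's own z axis and vertical below 0.1 rad) or (distance between drive_a and dock_b_seat below 0.006 m and angle between drive_a's own z axis and vertical below 0.1 rad) or (distance between drive_a and dock_c_seat below 0.006 m and angle between drive_a's own z axis and vertical below 0.1 rad)) and ((distance between drive_b and dock_a_seat below 0.006 m and angle between drive_b's own z axis and vertical below 0.1 rad) or (distance between drive_b and dock_b_seat below 0.006 m and angle between drive_b's own z axis and vertical below 0.1 rad) or (distance between drive_b and dock_c_seat below 0.006 m and angle between drive_b's own z axis and vertical below 0.1 rad)) and ((distance between drive_c and dock_a_seat below 0.006 m and angle between drive_c's own z axis and vertical below 0.1 rad) or (distance between drive_c and dock_b_seat below 0.006 m and angle between drive_c's own z axis and vertical below 0.1 rad) or (distance between drive_c and dock_c_seat below 0.006 m and angle between drive_c's own z axis and vertical below 0.1 rad)) and distance between drive_done and cradle_seat below 0.009 m and angle between drive_done's own z axis and vertical below 0.12 rad), for 0.2 s.
2. then the lever is thrown to on (value of joint lever above 0.8 rad), for 0.2 s.
At the end, for the whole second after the job is handed in: every fresh drive upright (within 0.1 rad) with its origin within 6 mm of a dock's seat, the finished drive upright (within 0.12 rad) within 9 mm of the cradle's seat, the lever beyond 0.8 rad, all drives at rest (all of step 1 and value of joint lever above 0.8 rad and linear speed of each of drive_a, drive_b, drive_c, drive_done below 0.02 m/s); the robot touches nothing.
It fails at once if a phone or other bystander is moved by more than 4 cm (distance of any of phone1, phone2, tablet, barphone, adapter, screwdriver from where it was at the start of the episode above 0.04 m).
Of drive_a, drive_b, drive_c only 2 to 3 are there at a start; the rules pass over those that are not, and their reading is None.
At some moment in a run one of cradle may be knocked a few centimetres aside while the robot is not near it.
It also fails if it takes over 210 s, if anything falls off the work surface, if the arm or the gripper's body presses on something with over 40 N, if the wrist force passes 120 N, or if a joint passes its speed limit or range.

## Robot

A 6-joint arm with a two-finger parallel gripper is mounted at the origin on the work surface. World frame = base frame: x ahead of the robot, y to its left, z up, the work surface at z = 0. Lengths are in mm, angles in rad, forces in N, time in s.
With the tool pointing down it reaches from about 225 to 875 mm from the base axis. Payload 3.4 kg.
Tool frame: the origin (TCP) lies at the very end of the fingers, on their centre line; the grasp point (between the pads) lies 19 mm behind it (manip.hold_point_z is the distance from the TCP to the grasp point, in mm); z points along the fingers, y is the direction in which the jaws open and shut (so a half turn about z gives the same grasp; the last joint's range is limited). The gripper opens to 85 mm and grips with 20 to 120 N. Pads are 22 mm wide; open, the fingers measure 114 mm over their backs; the gripper's body (76 mm by 85 mm) begins 54 mm behind the grasp point. The pads swing forward as they close: fully open they stand 13 mm farther back than shut.
Start: joints at [1.153, 0.276, 1.505, -0, 1.361, -0.121], TCP at [168.183, 549.892, 197.728] pointing down, gripper open.
Joint ranges: [-2.89, 2.89], [-0.75, 2.08], [0.22, 2.7], [-1.18, 4.32], [0.11, 2.71], [-2.7, 2.7]. Speed limits (rad/s): [2.57, 2.57, 3.14, 3.14, 3.14, 3.14].

## Interface

Orientations are given as a unit quaternion [x, y, z, w].
In Python, from plant import manip, eyes, nets gives the robot as it stands.
- The arm moves only by the shell command python3 -m crank 'ROWS' [OPENING] [FORCE]. ROWS is JSON, a list of rows, each a list of 2 entries, a list of its own where there are three numbers: the shift along the tool's x, y, z normalised to -1 to 1, where 1 is 0.5 m, then the turn about the tool's z normalised to -1 to 1, where 1 is pi/2 rad. In form: [[[dx, dy, dz], turn], ...]. A call has 1 to 10 rows; each row is the pose to reach, as a shift and turn from the pose commanded when the call began, along the tool's axes at that moment; what a row does not reach only later rows make up. A row lasts 1/10 s, in which the tool goes at most 50 mm and 8.59 degrees, less where a joint would pass 70% of its speed; a pose out of reach is approached as far as the arm can. A call with a number of a shift or a turn outside -1 to 1 is refused whole. A call with a gripper value outside its range is refused whole. OPENING is the opening, from -1 (shut) to 1 (fully open), so that 0 is half open, set as the call begins (- or left out, the last holds). The fingers move at their own pace and stop on an object; FORCE is the grip in N (left out, the last holds). Time passes only in rows, so rows that repeat a pose let the fingers close. It gives the time, the measured TCP pose, the force and the opening at its end, in the units of the state.
- manip.sense(): the state, without advancing time (a new reading comes with each control period).
- eyes.capture(name): name is "side" or "top"; returns the picture (480x640x3 uint8, blue, green, red); there is no depth.
- eyes.camera_info(name): a dict with "intrinsics" (3x3 intrinsics, pixels), "R" (3x3) and "t" (3): a world point X has camera coordinates R X + t. Camera axes: x right, y down, z forward; pixel columns grow to the right and rows downward; lengths in mm; the calibration is good to about 2 mm. A picture is of the moment at which its call begins. camera_info takes no time and is no camera call.
- manip.sign_off(): hands the job in, once; it reports no verdict.
Trained networks look in the newest picture that a camera, given by its name, has taken for a name from the list of things; names that differ only in an ending like _2 or _b are one class to them, and where a whole thing is asked for, a point or a joint stands for the part that bears it (a point fixed in the world has none). Each returns a list of dicts, best first, with "p" (0 to 1); they miss things now and then, are a little off and sometimes report something else, mostly with a low value. They report only what shows in the picture. A call takes as long as a camera call.
- nets.recognise(name, camera): "position" ([x, y, z] in mm, in world coordinates, good to about 4 mm: the middle of the surface that is visible of it).
The state is a dict: "clock": time; "q": joint angles; "joint_vel": joint speeds; "tau": joint torques, N m; "ee_pos": TCP position; "ee_rot": TCP orientation; "ft_force": force on the tool from outside, world axes, zero at the start; "moment": the same for the moment, N m; "opening": finger opening in mm.
Only numpy, scipy, OpenCV 4.12 (cv2) and the standard library are available. Lean on these libraries where they do the work, as an engineer would, in place of code of your own. Each camera call takes 0.05 s, during which the arm holds its last target.

## Working session

There is one attempt and no reset: what is moved stays moved. The work goes in short steps, Python scripts to look and compute and a shell command to move; the robot and the scene stay as the last step left them, time stands still between calls to the robot, and variables do not carry over. Pictures are saved under pics/ and viewed, and the job is handed in when it is done.

```bash
ls; mkdir -p pics; python3 - <<'E'
from plant import manip, eyes, nets
import cv2
for c in ("side","top"):
    cv2.imwrite(f"pics/{c}0.png",eyes.capture(c))
    i=eyes.camera_info(c); print(c,i)
print(manip.sense(), manip.hold_point_z)
E
```

```text
pics
side {'intrinsics': array([[481.90644676,   0.        , 313.78974786],
       [  0.        , 481.90644676, 239.05953832],
       [  0.        ,   0.        ,   1.        ]]), 'R': array([[ 0.89807413, -0.43971271, -0.01075152],
       [-0.27608075, -0.54450454, -0.79201909],
       [ 0.34240661,  0.71426014, -0.61040165]]), 't': array([-504.64003941,  183.20034936,  964.82245475])}
top {'intrinsics': array([[510.94463062,   0.        , 325.70581442],
       [  0.        , 510.94463062, 242.36377466],
       [  0.        ,   0.        ,   1.        ]]), 'R': array([[ 0.01673164, -0.99980273, -0.01070256],
       [-0.99409397, -0.01548629, -0.10741208],
       [ 0.10722515,  0.01243653, -0.99415698]]), 't': array([ -35.44317774,  552.32568234, 1350.48776309])}
{'clock': 0.1, 'q': array([ 1.15300622e+00,  2.76569011e-01,  1.50601428e+00,  3.23617636e-05,
        1.36072432e+00, -1.20996945e-01]), 'joint_vel': array([ 4.78684148e-05, -9.33646876e-04, -3.54293277e-03, -7.33026664e-04,
        1.02374647e-03, -2.52954197e-04]), 'tau': array([ 2.35959606e-04, -4.17708063e+01, -2.46401900e+01, -2.83928484e-04,
        5.88055816e-03, -3.01092655e-05]), 'ee_pos': array([167.93425586, 549.37046048, 196.90193974]), 'ee_rot': array([ 1.47855821e-01,  9.89008554e-01, -8.22344152e-04, -2.43467875e-04]), 'ft_force': array([ 0.52322596, -0.66323743,  0.18371448]), 'moment': array([ 0.00927319, -0.00313641,  0.0313486 ]), 'opening': 85.20716087546599} 18.700000000000003
```

View pics/side0.png

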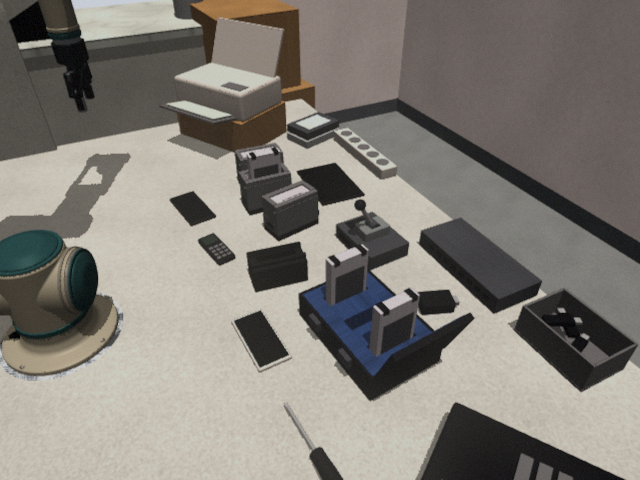

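View pics/top0.png

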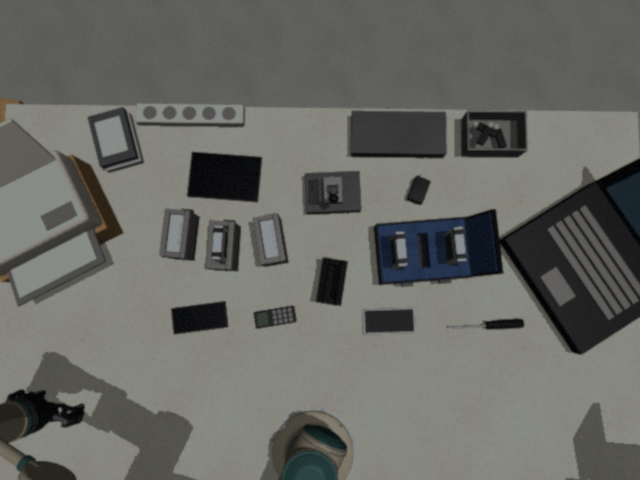

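```bash
python3 - <<'E'
from plant import manip, eyes, nets
import numpy as np
for n in ("drive_a","drive_done","dock_a","flap_a","case","cradle","cradle_seat","lever","lever_tip"):
  for c in ("top","side"):
    print(n,c,[(np.round(d["position"]).tolist(),round(d["p"],2)) for d in nets.recognise(n,c)[:6]])
print(manip.sense()["clock"])
E
```

```text
drive_a top [([525.0, -202.0, 163.0], 0.82), ([542.0, -344.0, 149.0], 0.61), ([735.0, 260.0, 10.0], 0.45)]
drive_a side [([524.0, -361.0, 126.0], 0.8), ([523.0, -220.0, 123.0], 0.78)]
drive_done top [([533.0, 232.0, 160.0], 0.75), ([544.0, -343.0, 150.0], 0.63), ([566.0, 352.0, 99.0], 0.36)]
drive_done side [([542.0, 94.0, 72.0], 0.64), ([529.0, 229.0, 135.0], 0.57)]
dock_a top [([568.0, 349.0, 100.0], 0.91), ([553.0, 120.0, 95.0], 0.66), ([533.0, 228.0, 97.0], 0.56)]
dock_a side [([527.0, 372.0, 97.0], 0.98), ([501.0, 215.0, 76.0], 0.71), ([543.0, 92.0, 70.0], 0.69), ([656.0, -50.0, 131.0], 0.38)]
flap_a top [([554.0, 119.0, 94.0], 0.93), ([568.0, 367.0, 98.0], 0.77)]
flap_a side [([556.0, 118.0, 96.0], 0.63), ([554.0, 375.0, 99.0], 0.45)]
case top []
case side [([497.0, -344.0, 60.0], 0.84), ([698.0, -288.0, 28.0], 0.22)]
cradle top [([450.0, -44.0, 60.0], 0.72)]
cradle side [([438.0, -68.0, 51.0], 0.75), ([503.0, 217.0, 73.0], 0.3)]
cradle_seat top [([448.0, -42.0, 60.0], 0.86)]
cradle_seat side [([440.0, -70.0, 48.0], 0.85)]
lever top [([650.0, -42.0, 139.0], 0.42)]
lever side [([656.0, -49.0, 129.0], 0.47)]
lever_tip top [([654.0, -46.0, 142.0], 0.49), ([706.0, -279.0, 27.0], 0.26)]
lever_tip side [([657.0, -46.0, 128.0], 0.74)]
1.0
```

The pictures show fresh drives in the two outer case nests (top 400,250 and 458,245), with the middle nest empty. The finished drive is in the middle dock (219,243), between two empty docks (178,235 and 268,240). The cradle is at (330,282) and the lever at (333,197), both in the top view. Zooming in next for poses.

```bash
python3 - <<'E'
import cv2
t=cv2.imread("pics/top0.png"); s=cv2.imread("pics/side0.png")
def z(im,x,y,w,h,n):
    k=min(800/w,600/h); cv2.imwrite(n,cv2.convertScaleAbs(cv2.resize(im[y:y+h,x:x+w],None,fx=k,fy=k,interpolation=cv2.INTER_CUBIC),alpha=1.5,beta=10))
z(t,150,195,200,115,"pics/t_docks.png"); z(t,365,200,145,90,"pics/t_case.png"); z(s,225,135,200,150,"pics/s_docks.png"); z(s,290,230,190,170,"pics/s_case.png")
E
```

```text
(no output)
```

View pics/t_docks.png

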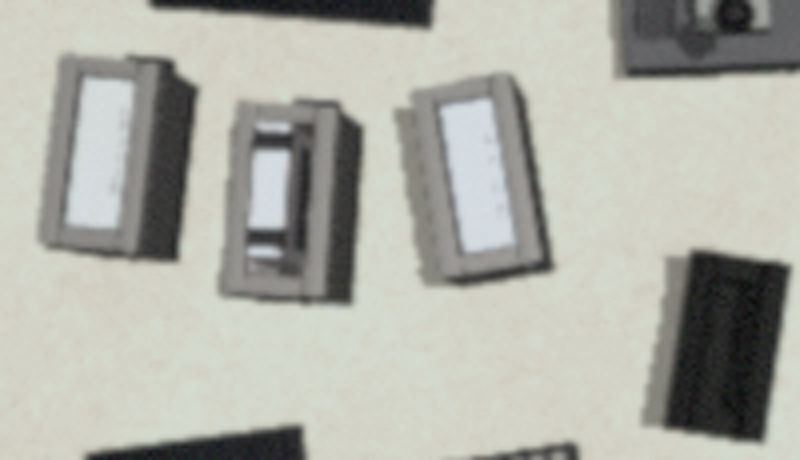

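View pics/t_case.png

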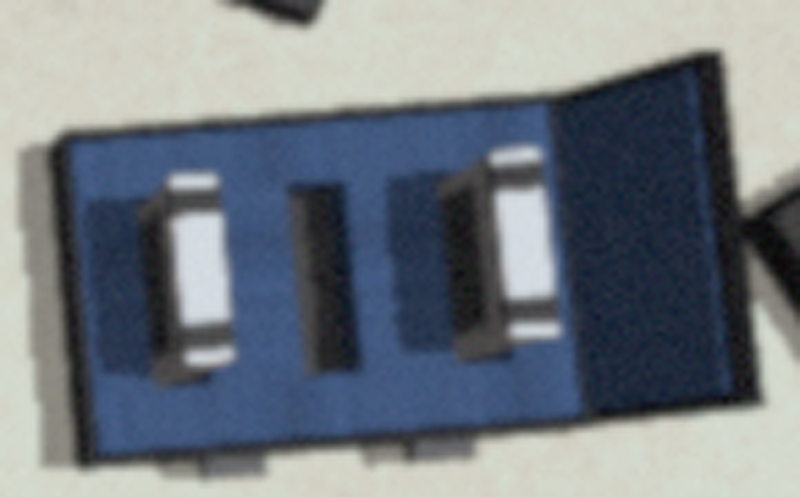

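View pics/s_docks.png

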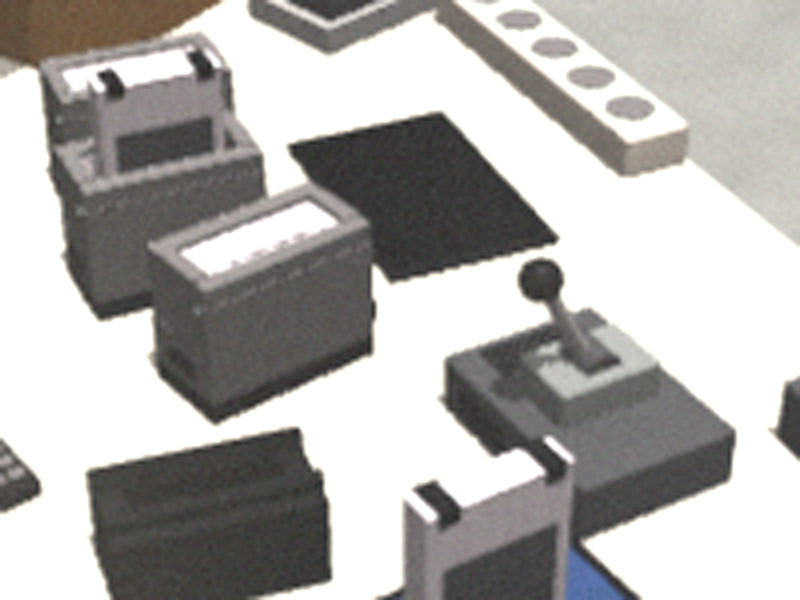

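View pics/s_case.png

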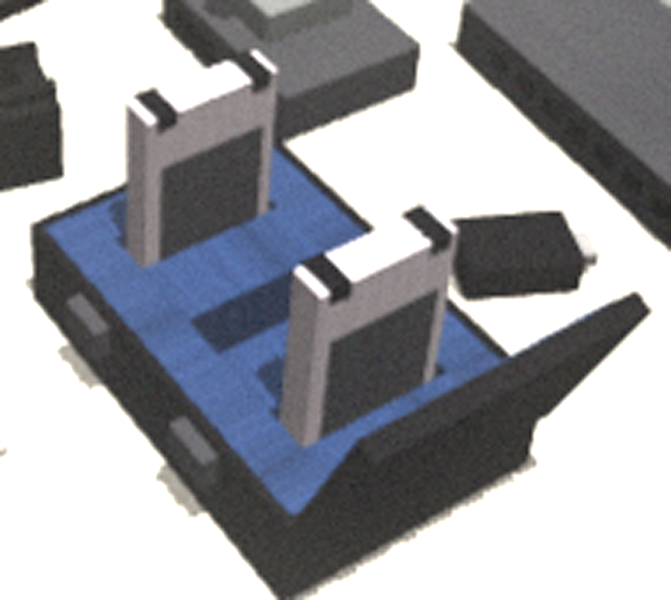

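```bash
cat > h.py <<'E'
import numpy as np, cv2
from scipy.optimize import minimize
from scipy.ndimage import map_coordinates
from plant import manip, eyes, nets
INFO={c:eyes.camera_info(c) for c in("top","side")}
def proj(c,P):
    i=INFO[c]; X=np.asarray(P)@i["R"].T+i["t"]; p=X@i["intrinsics"].T; return p[:,:2]/p[:,2:]
def rect(x0,x1,y0,y1,z): 
    c=[(x0,y0,z),(x1,y0,z),(x1,y1,z),(x0,y1,z)]; return [(c[i],c[(i+1)%4]) for i in range(4)]
def vert(x0,x1,y0,y1,z0,z1): return [((x,y,z0),(x,y,z1)) for x in(x0,x1) for y in(y0,y1)]
M={"dock":rect(-62,62,-30,36,100)+rect(-50,50,-16,21.5,100),
   "drive":rect(-42,42,-11,11,145)+vert(-42,42,-11,11,70,145),
   "cradle":rect(-60,60,-34,34,70),
   "case":rect(-81,81,-121,121,62)+rect(-46,46,-14,14,62)}
def pts(m,x,y,yaw,z0):
    out=[]
    for a,b in M[m]:
        t=np.linspace(.03,.97,40)[:,None]; out.append(np.array(a)*(1-t)+np.array(b)*t)
    P=np.concatenate(out); c,s=np.cos(yaw),np.sin(yaw)
    return np.c_[x+c*P[:,0]-s*P[:,1], y+s*P[:,0]+c*P[:,1], P[:,2]+z0]
def grads(ims,sig):
    g={}
    for c,im in ims.items():
        f=np.clip(im.astype(np.float32),0,255); f=cv2.GaussianBlur(f,(0,0),sig)
        m=0
        for k in range(3): m=np.maximum(m,np.hypot(cv2.Sobel(f[:,:,k],-1,1,0),cv2.Sobel(f[:,:,k],-1,0,1)))
        m=m*(2.0 if c=="top" else 1)*sig
        g[c]=np.minimum(m,200)
    return g
def fit(m,ims,x,y,yaw,z0=0,cams=("top","side")):
    p=np.array([x,y,yaw])
    for sig,st in((2.5,8),(1.3,4),(0.9,2)):
        g=grads(ims,sig)
        def cost(q):
            P=pts(m,q[0],q[1],q[2],z0)
            return -sum(map_coordinates(g[c],proj(c,P)[:,::-1].T,order=1,mode="nearest").mean() for c in cams)
        best=None
        for dy in (0,-.05,.05):
            S=np.array([p,p+[st,0,0],p+[0,st,0],p+[0,0,.04]])+[0,0,dy]
            r=minimize(cost,p,method="Nelder-Mead",options=dict(initial_simplex=S,xatol=.02,fatol=1e-3,maxiter=400))
            if best is None or r.fun<best.fun: best=r
        p=best.x
    return p,-best.fun
def draw(im,c,m,p,z0=0,col=(0,0,255),k=4,off=(0,0)):
    for q in (proj(c,pts(m,*p,z0))-off+.5)*k: cv2.circle(im,(int(q[0]),int(q[1])),1,col,-1)
def zoom(im,x,y,w,h,k):
    return cv2.convertScaleAbs(cv2.resize(im[y:y+h,x:x+w],None,fx=k,fy=k,interpolation=cv2.INTER_CUBIC),alpha=1.4,beta=10)
E
cat > f0.py <<'E'
from h import *
import json
ims={c:cv2.imread(f"pics/{c}0.png") for c in("top","side")}
I=[("dL","dock",568,352,3.09,0),("dM","dock",535,228,3.09,0),("dR","dock",553,120,3.3,0),
("done","drive",533,230,-.05,15),("cr","cradle",448,-45,-.1,0),("case","case",525,-285,.05,0),("f1","drive",525,-210,.05,15),("f2","drive",525,-350,.05,15)]
R={}
for n,m,x,y,w,z in I:
    for cams in (("top",),("side",),("top","side")):
        p,s=fit(m,ims,x,y,w,z,cams); print(n,cams,np.round(p,3),round(s,1))
    R[n]=(m,p.tolist(),z)
json.dump(R,open("fit0.json","w"))
t=zoom(ims["top"],150,195,200,115,4); s=zoom(ims["side"],225,135,200,150,4);t2=zoom(ims["top"],365,200,145,90,5); s2=zoom(ims["side"],290,230,190,150,4)
for n,(m,p,z) in R.items():
    draw(t,"top",m,p,z,off=(150,195));draw(s,"side",m,p,z,off=(225,135));draw(t2,"top",m,p,z,off=(365,200),k=5);draw(s2,"side",m,p,z,off=(290,230))
for n,i in dict(t=t,s=s,t2=t2,s2=s2).items(): cv2.imwrite(f"pics/o_{n}.png",i)
E
python3 f0.py
```

```text
dL ('top',) [564.203 365.409   3.078] 167.5
dL ('side',) [566.226 358.256   3.024] 147.6
dL ('top', 'side') [564.905 365.081   3.086] 303.1
dM ('top',) [536.274 231.623   3.161] 153.8
dM ('side',) [538.015 243.866   3.089] 103.1
dM ('top', 'side') [526.02  231.577   3.097] 223.5
dR ('top',) [553.265 121.914   3.33 ] 151.4
dR ('side',) [553.122 117.203   3.343] 134.8
dR ('top', 'side') [553.606 118.489   3.349] 279.3
done ('top',) [555.521 224.231  -0.641] 162.3
done ('side',) [ 5.43735e+02  2.37971e+02 -3.28000e-01] 134.9
done ('top', 'side') [ 5.44799e+02  2.38611e+02 -1.80000e-02] 277.6
cr ('top',) [ 4.47339e+02 -4.41740e+01 -1.35000e-01] 200.0
cr ('side',) [ 4.43189e+02 -5.72220e+01 -2.14000e-01] 148.0
cr ('top', 'side') [ 4.45883e+02 -4.39310e+01 -1.73000e-01] 297.5
case ('top',) [ 5.32880e+02 -2.81154e+02  9.90000e-02] 166.2
case ('side',) [ 5.33900e+02 -2.86868e+02  1.11000e-01] 106.3
case ('top', 'side') [ 5.33638e+02 -2.85965e+02  1.19000e-01] 260.0
f1 ('top',) [ 5.28047e+02 -2.14214e+02  1.01000e-01] 181.8
f1 ('side',) [ 5.28015e+02 -2.13665e+02  1.13000e-01] 130.0
f1 ('top', 'side') [ 5.27959e+02 -2.13966e+02  1.08000e-01] 311.5
f2 ('top',) [ 5.40856e+02 -3.58589e+02  1.53000e-01] 182.1
f2 ('side',) [ 5.40876e+02 -3.56998e+02  9.80000e-02] 127.1
f2 ('top', 'side') [ 5.40611e+02 -3.57517e+02  1.07000e-01] 306.5
```

View pics/o_t.png

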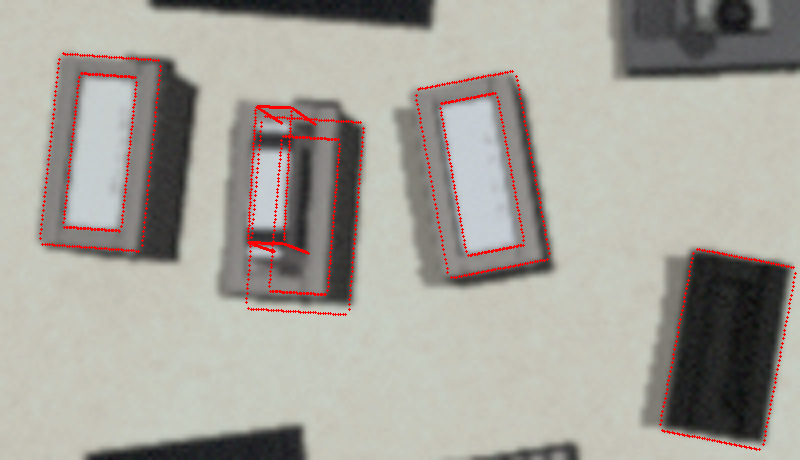

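View pics/o_s.png

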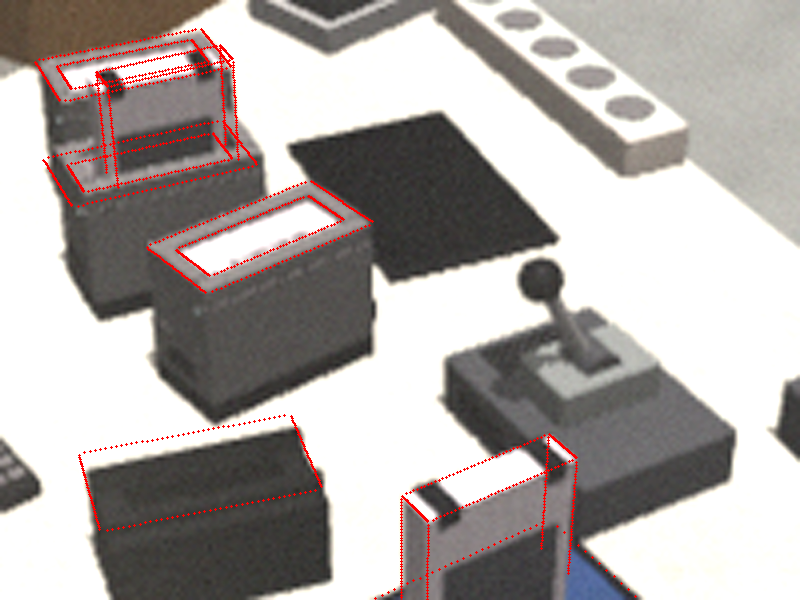

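View pics/o_t2.png

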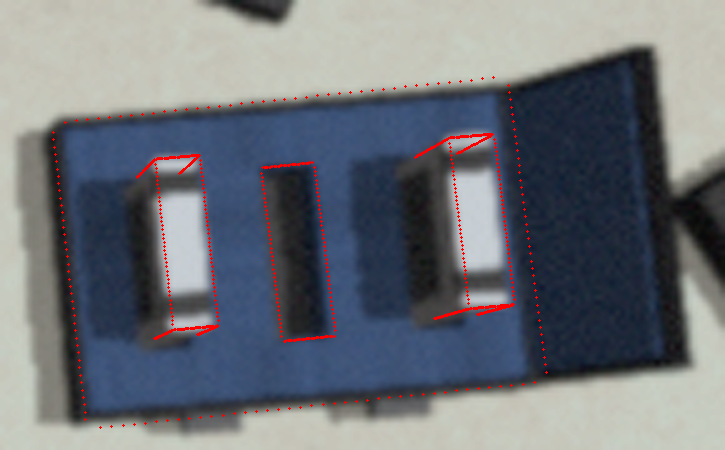

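```bash
cat > f1.py <<'E'
from h import *
import json
ims={c:cv2.imread(f"pics/{c}0.png") for c in("top","side")}
R=json.load(open("fit0.json"))
M["cradle"]=rect(-60,60,-34,34,70)+vert(-60,60,-34,34,0,70)[:3]+[((-60,-34,0),(60,-34,0)),((-60,-34,0),(-60,34,0))]
M["dd"]=rect(-62,62,-30,36,100)+[((-50,-16,100),(50,-16,100)),((-50,21.5,100),(50,21.5,100))]
def multi(m,xs,ys,w,z,cams):
    return max((fit(m,ims,x,y,w,z,cams) for x in xs for y in ys),key=lambda r:r[1])
for n,m,xs,ys,w,z in [("dM","dd",(537,544,550),(236,242,248),3.09,0),("done","drive",(537,544,550),(236,242,248),-.05,15),("cr","cradle",(441,447),(-48,-42,-55),-.15,0)]:
    for cams in (("top",),("side",),("top","side")):
        p,s=multi(m,xs,ys,w,z,cams); print(n,cams,np.round(p,3),round(s,1))
    R[n]=(m,p.tolist(),z)
json.dump(R,open("fit0.json","w"))
t=zoom(ims["top"],150,195,200,115,4); s=zoom(ims["side"],225,135,200,150,4)
for n,(m,p,z) in R.items():
    draw(t,"top",m,p,z,off=(150,195));draw(s,"side",m,p,z,off=(225,135))
for n,i in dict(t=t,s=s).items(): cv2.imwrite(f"pics/o1_{n}.png",i)
E
python3 f1.py
```

```text
dM ('top',) [533.308 248.47    3.098] 169.7
dM ('side',) [537.455 243.874   3.09 ] 115.2
dM ('top', 'side') [537.679 247.432   3.123] 271.5
done ('top',) [ 5.54446e+02  2.35512e+02 -7.20000e-02] 149.9
done ('side',) [ 5.43743e+02  2.37962e+02 -3.27000e-01] 134.9
done ('top', 'side') [ 5.44805e+02  2.38595e+02 -1.90000e-02] 277.6
cr ('top',) [ 4.47554e+02 -4.37260e+01 -1.34000e-01] 199.8
cr ('side',) [ 4.46111e+02 -4.88120e+01 -2.07000e-01] 147.0
cr ('top', 'side') [ 4.47453e+02 -4.32400e+01 -1.63000e-01] 340.5
```

View pics/o1_t.png

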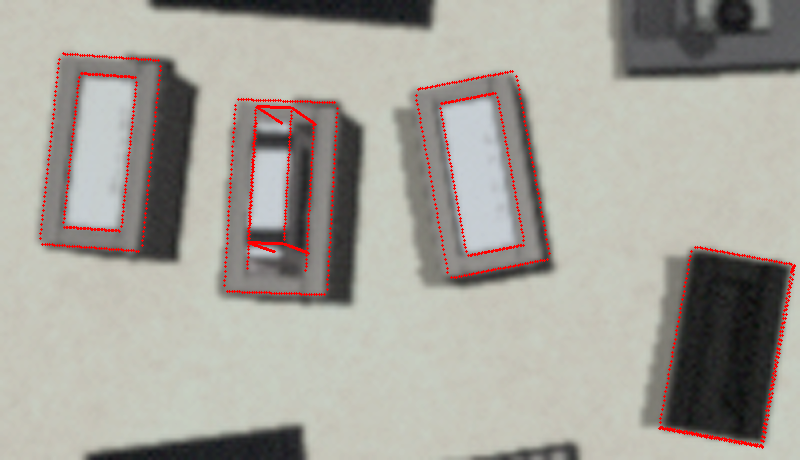

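View pics/o1_s.png

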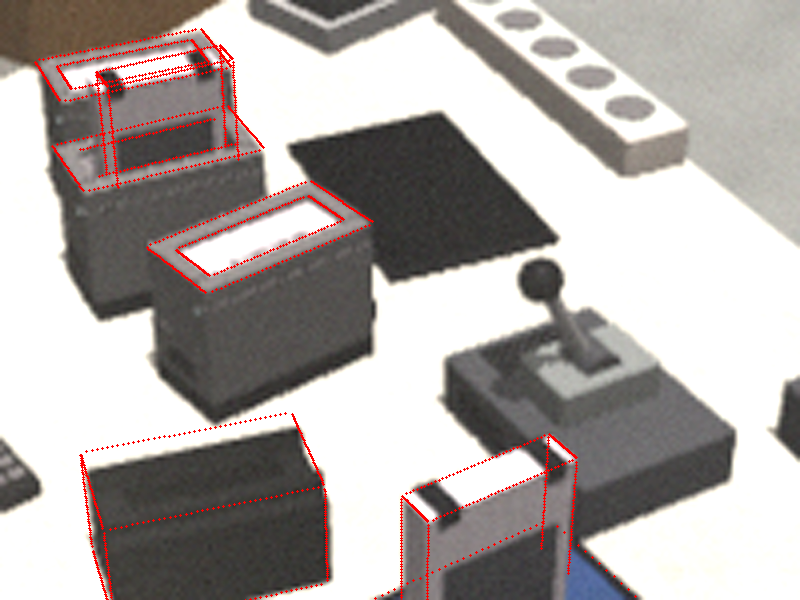

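```bash
cat >> h.py <<'E'
def bp(c,u,v,z):
    i=INFO[c]; d=i["R"].T@np.linalg.inv(i["intrinsics"])@np.array([u,v,1.]); o=-i["R"].T@i["t"]; return o+d*(z-o[2])/d[2]
E
python3 - <<'E'
from h import *
for q in [(257,121),(297,122),(287,262),(247,260)]: print(np.round(bp("top",q[0]/4-.4+150,q[1]/4-.4+195,160)[:2]))
ims={c:cv2.imread(f"pics/{c}0.png") for c in("top","side")}
cv2.imwrite("pics/z1.png",zoom(ims["top"],195,210,60,70,8)); cv2.imwrite("pics/z2.png",zoom(ims["side"],225,135,80,75,8)); cv2.imwrite("pics/z3.png",zoom(ims["side"],240,235,80,60,8)); cv2.imwrite("pics/z4.png",cv2.convertScaleAbs(zoom(ims["top"],310,250,50,60,8),alpha=2))
E
```

```text
[578. 248.]
[578. 223.]
[491. 226.]
[492. 250.]
```

View pics/z1.png

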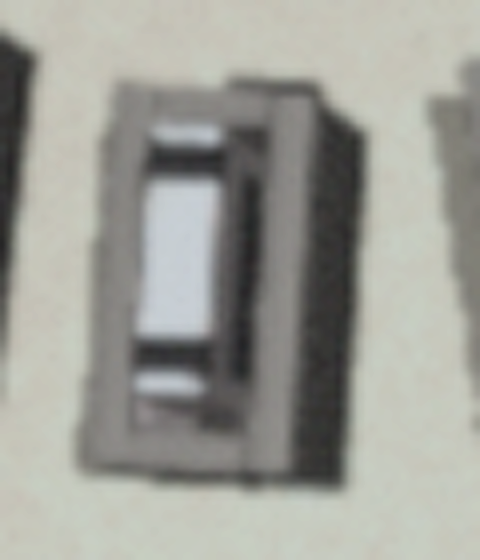

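View pics/z2.png

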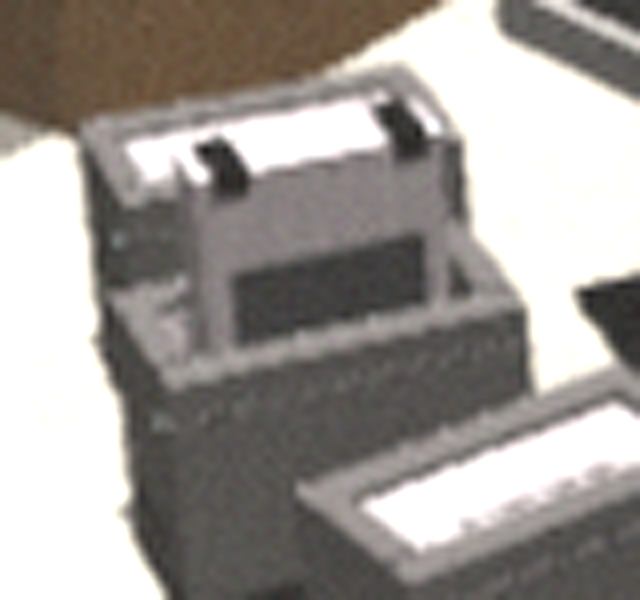

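View pics/z3.png

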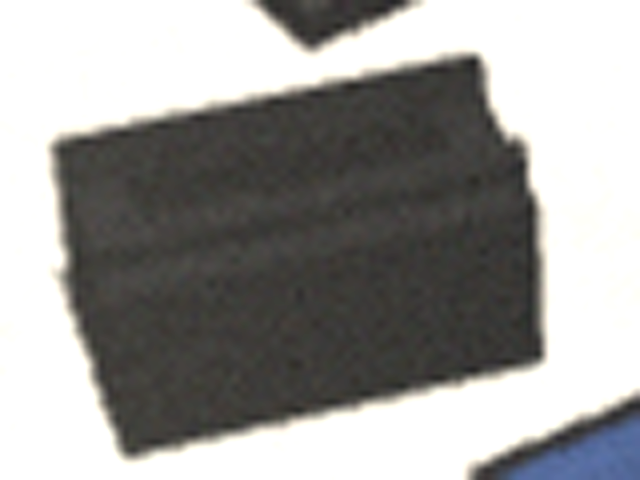

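View pics/z4.png

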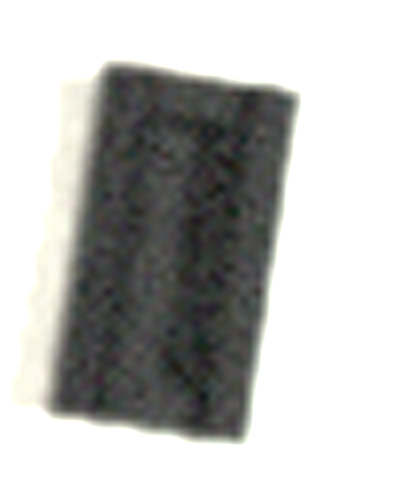

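```bash
python3 - <<'E'
from h import *
from scipy.optimize import least_squares
def Z(q,k,ox,oy): return ((q[0]+.5)/k-.5+ox,(q[1]+.5)/k-.5+oy)
print("drive top centre",bp("top",*Z((180.5,260),8,195,210),160))
for q in [(118,82),(320,95),(293,475),(78,468)]: print("dM top",np.round(bp("top",*Z(q,8,195,210),100)[:2]))
for q in [(85,130),(400,65)]: print("dL side back", np.round(bp("side",*Z(q,8,225,135),100)[:2]))
for q in [(180,383),(522,305),(110,300)]: print("dM side", np.round(bp("side",*Z(q,8,225,135),100)[:2]))
for q in [(230,348),(448,298)]: print("dM drive base near at z=100?", np.round(bp("side",*Z(q,8,225,135),100)[:2]))
for q in [(205,195),(445,138)]: print("drive near top", np.round(bp("side",*Z(q,8,225,135),160)[:2]))
# cradle
ob=[("top",Z((112,65),8,310,250),(60,34,70)),("top",Z((297,95),8,310,250),(60,-34,70)),("top",Z((243,438),8,310,250),(-60,-34,70)),("top",Z((52,408),8,310,250),(-60,34,70)),
("side",Z((55,145),8,240,235),(-60,34,70)),("side",Z((480,58),8,240,235),(60,34,70)),("side",Z((125,455),8,240,235),(-60,-34,0)),("side",Z((541,358),8,240,235),(60,-34,0))]
def res(p,cs=("top","side")):
    r=[]
    for c,uv,P in ob:
        if c not in cs: continue
        co,s=np.cos(p[2]),np.sin(p[2]); X=[p[0]+co*P[0]-s*P[1],p[1]+s*P[0]+co*P[1],P[2]]
        r+=list(proj(c,[X])[0]-uv)
    return np.array(r)
for cs in (("top",),("side",),("top","side")):
    s=least_squares(res,[447,-45,-.15],args=(cs,)); print(cs,np.round(s.x,3),np.round(s.fun,1))
E
```

```text
drive top centre [535.35603161 237.86537015 160.        ]
dM top [599. 274.]
dM top [596. 209.]
dM top [473. 213.]
dM top [474. 282.]
dL side back [508. 390.]
dL side back [626. 386.]
dM side [479. 211.]
dM side [595. 207.]
dM side [476. 271.]
dM drive base near at z=100? [500. 224.]
dM drive base near at z=100? [575. 222.]
drive near top [495. 217.]
drive near top [576. 217.]
('top',) [ 4.48011e+02 -4.39510e+01 -1.48000e-01] [-1.1 -1.6  1.5 -1.2  0.8  1.7 -1.2  1.1]
('side',) [ 4.48404e+02 -5.06460e+01 -1.42000e-01] [-0.5 -2.8 -0.9 -2.7  0.2  2.4  1.1  2.4]
('top', 'side') [ 4.4867e+02 -4.6625e+01 -1.4600e-01] [-0.1 -1.9  2.5 -1.4  1.9  1.4 -0.1  0.9 -1.  -3.9 -1.4 -3.7 -0.4  1.1
  0.5  1.4]
```

```bash
cat > go.py <<'E'
import sys,numpy as np
from scipy.spatial.transform import Rotation as Ro
from plant import manip
s=manip.sense(); R=Ro.from_quat(s["ee_rot"]).as_matrix()
a=np.arctan2(-R[1,0],-R[0,0])
print("pos",np.round(s["ee_pos"],1),"yaw",round(a,4),"op",round(s["opening"],1),"F",np.round(s["ft_force"],1),"M",np.round(s["moment"],2),"t",round(s["clock"],2),"tilt",np.round(R[:2,2],4))
if len(sys.argv)>4:
    x,y,z,w=map(float,sys.argv[1:5])
    d=R.T@(np.array([x,y,z])-s["ee_pos"])/500
    n=np.linalg.norm(d)*10; print("shift",np.round(d,4).tolist(),"turn",round((a-w)/(np.pi/2),4),"rows",round(n,1),round(abs(a-w)/.15,1))
E
python3 go.py 535.5 238 240 -0.045
```

```text
pos [168.2 549.9 197.7] yaw -0.2968 op 85.6 F [-1.2 -0.5 -0.5] M [0.03 0.07 0.  ] t 1.0 tilt [0.     0.0001]
shift [-0.885, -0.3817, -0.0846] turn -0.1603 rows 9.7 1.7
```

```bash
python3 -m crank '[[[0,0,-0.0846],0],[[-0.177,-0.0763,-0.0846],-0.1],[[-0.354,-0.1527,-0.0846],-0.1603],[[-0.531,-0.229,-0.0846],-0.1603],[[-0.708,-0.3054,-0.0846],-0.1603],[[-0.885,-0.3817,-0.0846],-0.1603],[[-0.885,-0.3817,-0.0846],-0.1603],[[-0.885,-0.3817,-0.0846],-0.1603],[[-0.885,-0.3817,-0.0846],-0.1603],[[-0.885,-0.3817,-0.0846],-0.1603]]' 0.2 30; python3 go.py 535.5 238 113 -0.045
```

```text
clock: 2.0
ee_pos: [509.9, 259.3, 240.3]
ee_rot: [0.023, 1.0, 0.0, 0.0]
ft_force: [-0.1, 0.8, 0.1]
opening: 51.3
pos [509.9 259.3 240.3] yaw -0.0452 op 51.3 F [-0.1  0.8  0.1] M [ 0.06 -0.04  0.01] t 2.0 tilt [0.0005 0.0005]
shift [-0.0529, -0.0404, 0.2545] turn -0.0001 rows 2.6 0.0
```

```bash
python3 -m crank '[[[-0.0529,-0.0404,0],0],[[-0.0529,-0.0404,0],0],[[-0.0529,-0.0404,0.08],0],[[-0.0529,-0.0404,0.1],0],[[-0.0529,-0.0404,0.1],0]]'; python3 go.py 535.5 238 113 -0.045; python3 - <<'E'
from h import *
t=eyes.capture("top"); s=eyes.capture("side")
cv2.imwrite("pics/a1.png",np.hstack([zoom(t,180,190,100,100,4),zoom(s,225,100,100,100,4)]))
E
```

```text
clock: 2.5
ee_pos: [531.9, 239.5, 188.1]
ee_rot: [0.022, 1.0, -0.001, -0.002]
ft_force: [0.2, -0.3, 0.5]
opening: 51.2
pos [531.9 239.5 188.1] yaw -0.0443 op 51.2 F [ 0.2 -0.3  0.5] M [ 0.01 -0.02  0.02] t 2.5 tilt [-0.005  -0.0012]
shift [-0.008, -0.0025, 0.1503] turn 0.0004 rows 1.5 0.0
```

View pics/a1.png

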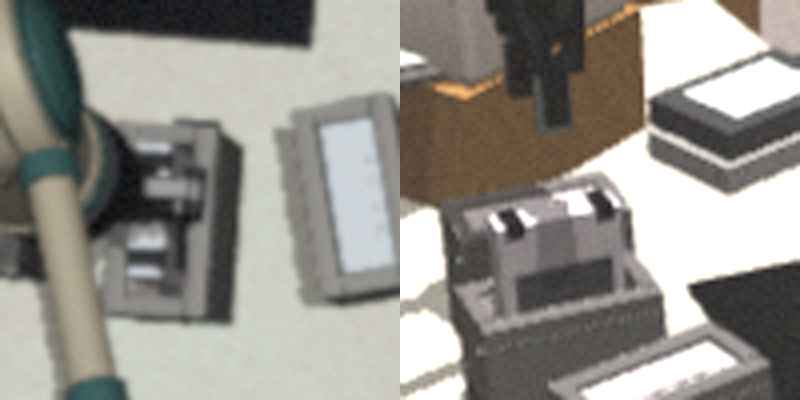

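The fingers are over the middle of the drive in both views, so I'm descending.

```bash
python3 -m crank '[[[-0.002,0.001,0],0],[[-0.002,0.001,0],0],[[-0.002,0.001,0.05],0],[[-0.002,0.001,0.1],0],[[-0.002,0.001,0.1503],0],[[-0.002,0.001,0.1503],0],[[-0.002,0.001,0.1503],0],[[-0.002,0.001,0.1503],0]]'; python3 go.py 535.5 238 113 -0.045
```

```text
clock: 3.4
ee_pos: [536.5, 240.4, 116.7]
ee_rot: [0.022, 1.0, 0.001, 0.002]
ft_force: [0.2, -0.4, 0.4]
opening: 51.4
pos [536.5 240.4 116.7] yaw -0.0449 op 51.4 F [ 0.2 -0.4  0.4] M [-0.   -0.04  0.06] t 3.4 tilt [0.0033 0.0011]
shift [0.0018, -0.005, 0.0074] turn 0.0001 rows 0.1 0.0
```

```bash
python3 -m crank '[[[0,0,0],0],[[0,0,0],0],[[0,0,0],0]]'; python3 go.py 535.5 238 113 -0.045;  python3 -m crank '[[[0,0,0],0],[[0,0,0],0],[[0,0,0],0],[[0,0,0],0],[[0,0,0],0],[[0,0,0],0],[[0,0,0],0],[[0,0,0],0]]' -1 20;python3 go.py 535.5 238 113 -0.045
```

```text
clock: 3.7
ee_pos: [535.5, 240.1, 115.6]
ee_rot: [0.023, 1.0, 0.0, 0.001]
ft_force: [-0.4, 0.3, 0.4]
opening: 51.2
pos [535.5 240.1 115.6] yaw -0.045 op 51.2 F [-0.4  0.3  0.4] M [0.   0.02 0.03] t 3.7 tilt [0.0013 0.0005]
shift [-0.0002, -0.0041, 0.0052] turn -0.0 rows 0.1 0.0
clock: 4.5
ee_pos: [535.2, 240.0, 115.0]
ee_rot: [0.023, 1.0, 0.0, 0.0]
ft_force: [-1.1, 0.9, 2.4]
opening: 21.5
pos [535.2 240.  115. ] yaw -0.045 op 21.5 F [-1.1  0.9  2.4] M [0.06 0.11 0.08] t 4.5 tilt [0.0002 0.0003]
shift [-0.0008, -0.004, 0.0041] turn -0.0 rows 0.1 0.0
```

```bash
python3 -m crank '[[[0,0,0],0],[[0,0,-0.02],0],[[0,0,-0.06],0],[[0,0,-0.1],0],[[0,0,-0.15],0],[[0,0,-0.2],0],[[0,0,-0.26],0],[[0,0,-0.3],0],[[0,0,-0.3],0],[[0,0,-0.3],0]]' -1 45; python3 go.py 448 -46 265 -0.146
python3 - <<'E'
from h import *
t=eyes.capture("top"); s=eyes.capture("side")
cv2.imwrite("pics/top2.png",t);cv2.imwrite("pics/side2.png",s)
cv2.imwrite("pics/a2.png",np.hstack([zoom(t,150,180,100,150,4),zoom(s,225,60,100,150,4)]))
for c in("top","side"): print([(np.round(d["position"]).tolist(),round(d["p"],2)) for d in nets.recognise("cradle",c)[:3]])
E
```

```text
clock: 5.5
ee_pos: [534.7, 239.6, 264.1]
ee_rot: [0.023, 1.0, -0.0, -0.001]
ft_force: [-0.0, -0.0, -2.8]
opening: 20.8
pos [534.7 239.6 264.1] yaw -0.0453 op 20.8 F [-0.  -0.  -2.8] M [-0.02  0.02 -0.  ] t 5.5 tilt [-0.0011 -0.0006]
shift [0.1473, -0.5784, -0.0012] turn 0.0641 rows 6.0 0.7
[([542.0, -344.0, 148.0], 0.64), ([448.0, -44.0, 58.0], 0.56)]
[([436.0, -68.0, 52.0], 0.88)]
```

View pics/a2.png

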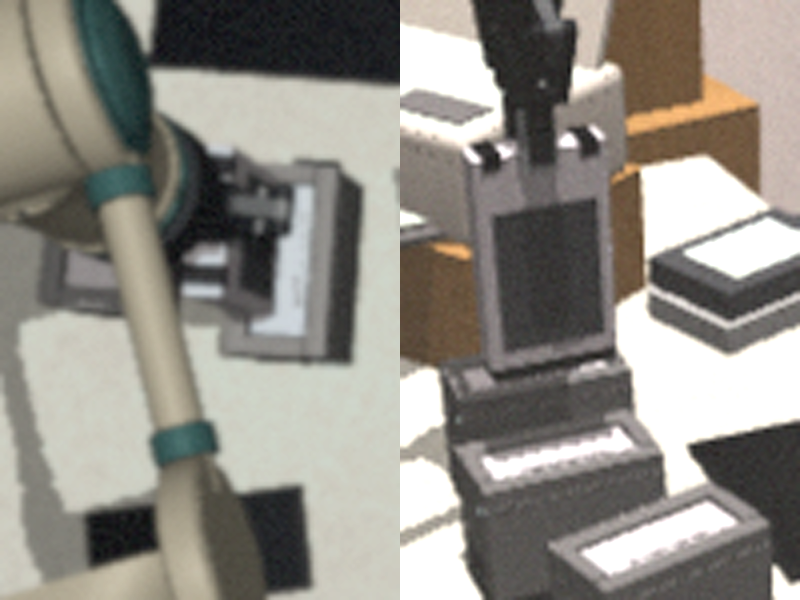

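View pics/top2.png

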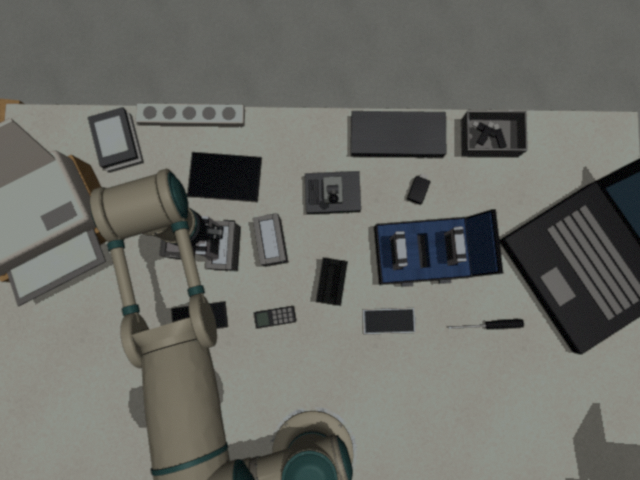

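```bash
python3 - <<'E'
from h import *
def Z(q,k,ox,oy): return ((q[0]+.5)/k-.5+ox,(q[1]+.5)/k-.5+oy)
a=[bp("side",*Z(q,8,240,235),0)[:2] for q in [(125,455),(541,358)]]
print(a)
for y0 in(-44,-47):
  c,s=np.cos(-.145),np.sin(-.145); print([(447.7+c*X+s*34, y0+s*X-c*34) for X in(-60,60)])
t0=cv2.imread("pics/top0.png");t=cv2.imread("pics/top2.png")
print("diff",cv2.absdiff(t0,t)[255:310,312:352].mean(), cv2.absdiff(t0,t)[20:90,400:600].mean())
# profile across cradle width in top view, averaged along length
c,s=np.cos(-.145),np.sin(-.145)
g=cv2.cvtColor(t,cv2.COLOR_BGR2GRAY).astype(np.float32)
g0=cv2.cvtColor(t0,cv2.COLOR_BGR2GRAY).astype(np.float32)
v=np.arange(-50,52,2.)
P=[]
for w in v:
  X=np.linspace(-35,35,40); P.append(np.c_[447.7+c*X-s*w,-44+s*X+c*w,0*X+65])
uv=proj("top",np.concatenate(P))
pr=(map_coordinates(g,uv[:,::-1].T,order=1)+map_coordinates(g0,uv[:,::-1].T,order=1)).reshape(len(v),-1).mean(1)/2
print([(int(a),round(float(b),1)) for a,b in zip(v,pr)])
P=[]
v=np.arange(-75,77,2.)
for w in v:
  X=np.linspace(-9,9,20); P.append(np.c_[447.7+c*w-s*X,-44+s*w+c*X,0*X+65])
uv=proj("top",np.concatenate(P))
pr=(map_coordinates(g,uv[:,::-1].T,order=1)+map_coordinates(g0,uv[:,::-1].T,order=1)).reshape(len(v),-1).mean(1)/2
print([(int(a),round(float(b),1)) for a,b in zip(v,pr)])
E
```

```text
[array([386.37919971, -68.66109083]), array([504.15384779, -84.40771395])]
[(np.float64(383.4169030374984), np.float64(-68.97365501702984)), (np.float64(502.15761174218574), np.float64(-86.31274658229302))]
[(np.float64(383.4169030374984), np.float64(-71.97365501702984)), (np.float64(502.15761174218574), np.float64(-89.31274658229302))]
diff 3.9546969696969696 4.292119047619048
[(-50, 138.2), (-48, 138.3), (-46, 138.3), (-44, 138.2), (-42, 138.0), (-40, 137.5), (-38, 135.8), (-36, 128.4), (-34, 108.7), (-32, 75.0), (-30, 42.2), (-28, 24.5), (-26, 20.9), (-24, 20.2), (-22, 19.3), (-20, 17.6), (-18, 13.9), (-16, 10.6), (-14, 9.5), (-12, 10.3), (-10, 10.8), (-8, 10.9), (-6, 10.5), (-4, 10.8), (-2, 12.9), (0, 16.4), (2, 19.3), (4, 20.4), (6, 20.6), (8, 20.3), (10, 19.7), (12, 17.6), (14, 15.0), (16, 13.0), (18, 13.2), (20, 15.0), (22, 16.7), (24, 16.6), (26, 16.4), (28, 17.4), (30, 23.8), (32, 37.4), (34, 55.4), (36, 71.9), (38, 80.2), (40, 82.7), (42, 84.0), (44, 88.2), (46, 99.7), (48, 116.2), (50, 129.6)]
[(-75, 136.3), (-73, 136.6), (-71, 137.3), (-69, 137.3), (-67, 137.0), (-65, 136
[... 176 characters left out ...]
(-37, 15.4), (-35, 15.0), (-33, 15.3), (-31, 15.8), (-29, 16.8), (-27, 16.9), (-25, 16.5), (-23, 17.0), (-21, 16.2), (-19, 16.0), (-17, 16.3), (-15, 16.2), (-13, 16.5), (-11, 16.8), (-9, 15.8), (-7, 16.2), (-5, 16.1), (-3, 16.7), (-1, 16.4), (1, 15.5), (3, 14.8), (5, 14.9), (7, 15.1), (9, 14.7), (11, 14.2), (13, 15.1), (15, 15.8), (17, 15.2), (19, 15.4), (21, 15.7), (23, 16.4), (25, 14.8), (27, 15.3), (29, 15.6), (31, 15.4), (33, 15.8), (35, 15.7), (37, 14.8), (39, 12.8), (41, 11.2), (43, 11.8), (45, 15.3), (47, 18.9), (49, 20.3), (51, 21.0), (53, 21.6), (55, 27.6), (57, 49.6), (59, 84.0), (61, 114.2), (63, 129.3), (65, 134.7), (67, 135.7), (69, 135.8), (71, 135.6), (73, 135.6), (75, 135.4)]
```

```bash
python3 go.py 447.5 -43.5 265 -0.14; python3 -m crank '[[[0.0246,-0.096,0],0.0603],[[0.0492,-0.192,0],0.0603],[[0.0737,-0.288,0],0.0603],[[0.0983,-0.384,0],0.0603],[[0.123,-0.48,0],0.0603],[[0.1477,-0.5734,0],0.0603],[[0.1477,-0.5734,0],0.0603],[[0.1477,-0.5734,0],0.0603],[[0.1477,-0.5734,0],0.0603],[[0.1477,-0.5734,0],0.0603]]'; python3 go.py 447.5 -43.5 190 -0.14
```

```text
pos [534.2 239.6 263. ] yaw -0.0451 op 20.6 F [-0.1 -0.2 -2. ] M [-0.02 -0.02  0.  ] t 5.7 tilt [-0.0034 -0.001 ]
shift [0.1477, -0.5735, -0.0028] turn 0.0604 rows 5.9 0.6
clock: 6.7
ee_pos: [448.7, -41.9, 264.5]
ee_rot: [0.069, 0.998, 0.0, -0.0]
ft_force: [-0.5, -0.5, -2.2]
opening: 20.5
pos [448.7 -41.9 264.5] yaw -0.1376 op 20.5 F [-0.5 -0.5 -2.2] M [ 0.03 -0.05 -0.  ] t 6.7 tilt [-0.0005  0.0007]
shift [0.0018, -0.0036, 0.149] turn 0.0015 rows 1.5 0.0
```

```bash
python3 -m crank '[[[0.001,-0.001,0.05],0.0015],[[0.001,-0.001,0.1],0.0015],[[0.001,-0.001,0.137],0.0015],[[0.001,-0.001,0.137],0.0015],[[0.001,-0.001,0.137],0.0015],[[0.001,-0.001,0.137],0.0015]]'; python3 go.py 447.5 -43.5 115 -0.14
python3 - <<'E'
from h import *
t=eyes.capture("top"); s=eyes.capture("side")
cv2.imwrite("pics/a3.png",np.hstack([zoom(t,290,220,90,130,4),zoom(s,225,150,100,130,4)]))
E
```

```text
clock: 7.3
ee_pos: [449.1, -43.3, 197.6]
ee_rot: [0.07, 0.998, -0.0, 0.001]
ft_force: [-0.4, 0.3, -1.4]
opening: 20.7
pos [449.1 -43.3 197.6] yaw -0.1409 op 20.7 F [-0.4  0.3 -1.4] M [ 0.   -0.02 -0.01] t 7.3 tilt [ 0.0025 -0.0005]
shift [0.0035, -0.0009, 0.1651] turn -0.0006 rows 1.7 0.0
```

View pics/a3.png

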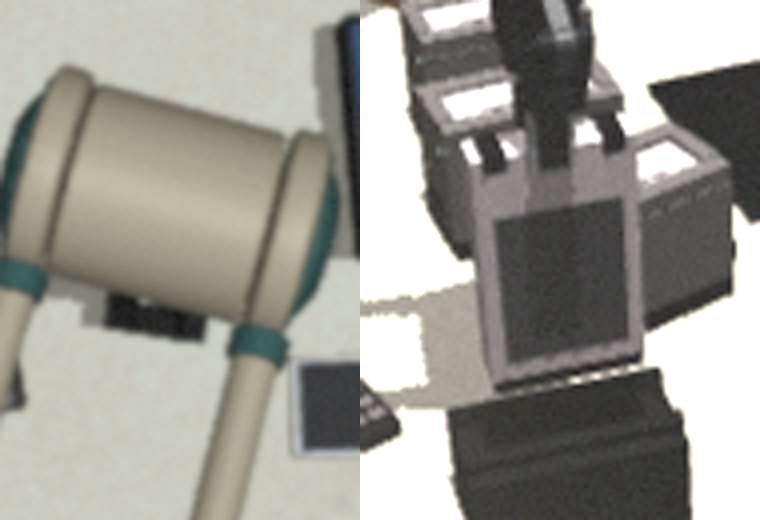

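```bash
python3 -m crank '[[[0.002,0,0.02],0],[[0.002,0,0.04],0],[[0.002,0,0.06],0],[[0.002,0,0.06],0]]'; python3 go.py 447.5 -43.5 115 -0.14;  python3 -m crank '[[[0,0,0.015],0],[[0,0,0.03],0],[[0,0,0.03],0]]'; python3 go.py 447.5 -43.5 115 -0.14
```

```text
clock: 7.8
ee_pos: [445.2, -43.1, 164.3]
ee_rot: [0.071, 0.997, 0.0, -0.002]
ft_force: [-0.2, -0.3, -2.5]
opening: 21.0
pos [445.2 -43.1 164.3] yaw -0.1423 op 21.0 F [-0.2 -0.3 -2.5] M [0.01 0.08 0.03] t 7.8 tilt [-0.0042  0.0012]
shift [-0.005, -0.0002, 0.0986] turn -0.0015 rows 1.0 0.0
clock: 8.1
ee_pos: [446.0, -43.2, 150.2]
ee_rot: [0.071, 0.997, 0.0, -0.001]
ft_force: [0.0, 0.1, -3.0]
opening: 20.5
pos [446.  -43.2 150.2] yaw -0.1422 op 20.5 F [ 0.   0.1 -3. ] M [-0.01  0.06  0.  ] t 8.1 tilt [-0.0023  0.0007]
shift [-0.0032, -0.0001, 0.0704] turn -0.0014 rows 0.7 0.0
```

```bash
python3 -m crank '[[[-0.002,0,0.02],0],[[-0.002,0,0.04],0],[[-0.002,0,0.055],0],[[-0.002,0,0.055],0]]'; python3 go.py 447.5 -43.5 115 -0.14;  python3 -m crank '[[[0,0,0.008],0],[[0,0,0.012],0],[[0,0,0.012],0],[[0,0,0.012],0]]'; python3 go.py 447.5 -43.5 115 -0.14
```

```text
clock: 8.5
ee_pos: [446.6, -43.3, 122.4]
ee_rot: [0.071, 0.997, 0.0, -0.002]
ft_force: [0.1, 0.5, -3.4]
opening: 20.6
pos [446.6 -43.3 122.4] yaw -0.1421 op 20.6 F [ 0.1  0.5 -3.4] M [-0.04  0.03  0.05] t 8.5 tilt [-0.0031  0.0009]
shift [-0.0018, -0.0002, 0.0147] turn -0.0013 rows 0.1 0.0
clock: 8.9
ee_pos: [448.1, -43.6, 118.0]
ee_rot: [0.071, 0.997, -0.0, 0.0]
ft_force: [0.5, -0.3, -2.9]
opening: 20.8
pos [448.1 -43.6 118. ] yaw -0.1421 op 20.8 F [ 0.5 -0.3 -2.9] M [ 0.01  0.03 -0.03] t 8.9 tilt [ 0.0005 -0.    ]
shift [0.0011, 0.0001, 0.006] turn -0.0013 rows 0.1 0.0
```

```bash
python3 -m crank '[[[0,0,0.004],0],[[0,0,0.007],0],[[0,0,0.008],0],[[0,0,0.008],0],[[0,0,0.008],0]]'; python3 go.py 447.5 -43.5 115 -0.14
```

```text
clock: 9.4
ee_pos: [448.4, -43.6, 115.1]
ee_rot: [0.071, 0.997, -0.0, 0.001]
ft_force: [-2.9, 1.2, 6.1]
opening: 21.0
pos [448.4 -43.6 115.1] yaw -0.1421 op 21.0 F [-2.9  1.2  6.1] M [ 0.07  0.37 -0.08] t 9.4 tilt [ 0.0016 -0.0003]
shift [0.0018, 0.0, 0.0003] turn -0.0013 rows 0.0 0.0
```

```bash
python3 -m crank '[[[0,0,0],0],[[0,0,0],0],[[0,0,0],0],[[0,0,0],0]]' 0.2 30;  python3 -m crank '[[[0,0,-0.03],0],[[0,0,-0.08],0],[[0,0,-0.16],0],[[0,0,-0.24],0],[[0,0,-0.25],0],[[0,0,-0.25],0]]'; python3 go.py 528 -214 240 0.105
```

```text
clock: 9.8
ee_pos: [447.9, -43.6, 113.8]
ee_rot: [0.071, 0.997, 0.0, -0.0]
ft_force: [0.3, -0.1, 0.5]
opening: 51.4
clock: 10.4
ee_pos: [448.7, -43.8, 240.0]
ee_rot: [0.071, 0.997, -0.0, 0.002]
ft_force: [-0.0, 0.9, -1.1]
opening: 51.2
pos [448.7 -43.8 240. ] yaw -0.1421 op 51.2 F [-0.   0.9 -1.1] M [-0.01 -0.03 -0.02] t 10.4 tilt [ 0.0031 -0.0007]
shift [-0.2052, -0.3145, 0.0007] turn -0.1573 rows 3.8 1.6
```

```bash
python3 -m crank '[[[-0.0513,-0.0786,0],-0.08],[[-0.1026,-0.157,0],-0.157],[[-0.154,-0.236,0],-0.157],[[-0.2052,-0.3145,0],-0.157],[[-0.2052,-0.3145,0],-0.157],[[-0.2052,-0.3145,0],-0.157],[[-0.2052,-0.3145,0],-0.157],[[-0.2052,-0.3145,0],-0.157]]'; python3 go.py 528 -214 115 0.105
python3 - <<'E'
from h import *
t=eyes.capture("top"); s=eyes.capture("side")
cv2.imwrite("pics/top4.png",t);cv2.imwrite("pics/side4.png",s)
cv2.imwrite("pics/a4.png",np.hstack([zoom(t,310,200,100,130,4),zoom(s,240,170,100,130,4)]))
E
```

```text
clock: 11.2
ee_pos: [526.4, -212.4, 238.4]
ee_rot: [-0.053, 0.999, 0.001, -0.001]
ft_force: [-0.2, -0.3, 0.0]
opening: 51.0
pos [ 526.4 -212.4  238.4] yaw 0.1057 op 51.0 F [-0.2 -0.3  0. ] M [ 0.01 -0.02  0.03] t 11.2 tilt [-0.0011  0.0009]
shift [-0.0031, -0.0039, 0.2469] turn 0.0004 rows 2.5 0.0
```

View pics/a4.png

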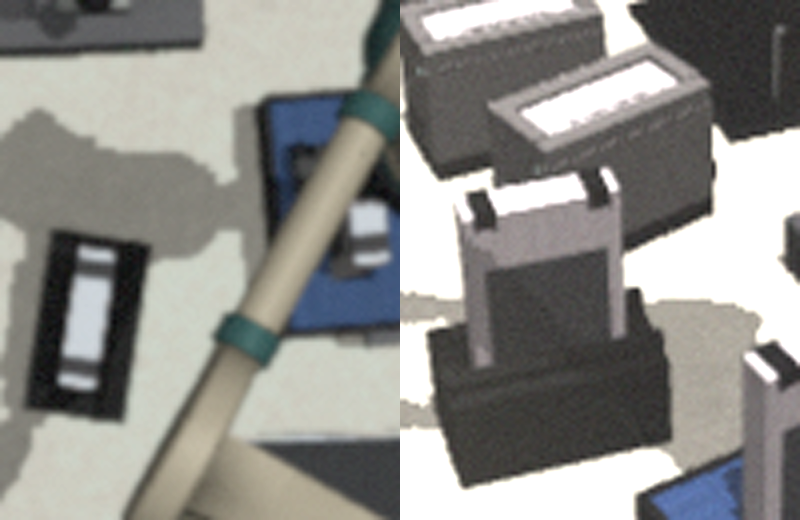

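View pics/top4.png

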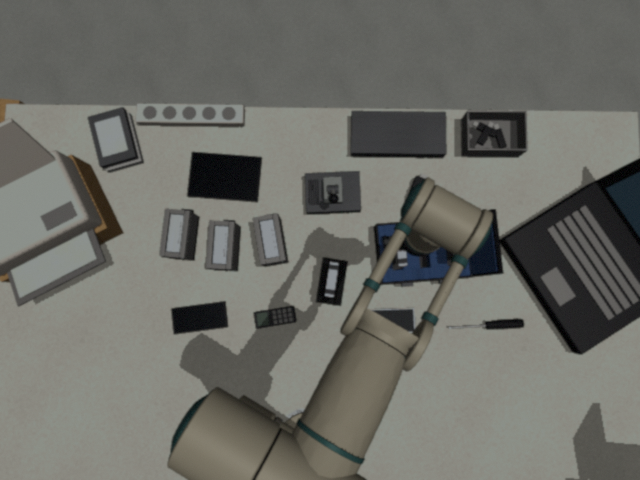

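The finished drive stands upright in the cradle (top 330,282). All three docks are empty and unobstructed, so I'm refitting them with the hinge on +y.

```bash
python3 - <<'E'
from h import *
ims={c:cv2.imread(f"pics/{c}4.png") for c in("top","side")}
t=zoom(ims["top"],150,195,150,90,5)
M["mo"]=rect(-50,50,-16,21.5,100)
for n,x,y,w in [("dL",564.6,359,-.056),("dM",536,241,-.045),("dR",554.8,112.6,.2)]:
    for m in("dock","mo"):
      for cams in (("top",),("side",),("top","side")):
        p,s=max((fit(m,ims,x+dx,y+dy,w,0,cams) for dx in(-4,4) for dy in(-4,4)),key=lambda r:r[1]); print(n,m,cams,np.round(p,3),round(s,1))
      draw(t,"top",m,p,0,off=(150,195),k=5)
cv2.imwrite("pics/o4.png",t)
E
```

```text
dL dock ('top',) [ 5.63797e+02  3.59710e+02 -6.30000e-02] 170.6
dL dock ('side',) [ 5.62950e+02  3.54725e+02 -5.00000e-02] 157.9
dL dock ('top', 'side') [ 5.63583e+02  3.59384e+02 -5.60000e-02] 321.1
dL mo ('top',) [ 5.63812e+02  3.59194e+02 -7.00000e-02] 172.6
dL mo ('side',) [ 5.75629e+02  3.47852e+02 -1.54000e-01] 172.0
dL mo ('top', 'side') [ 5.63564e+02  3.58728e+02 -6.50000e-02] 318.8
dM dock ('top',) [ 5.36110e+02  2.41447e+02 -1.40000e-02] 162.3
dM dock ('side',) [ 5.35818e+02  2.36275e+02 -2.50000e-02] 148.6
dM dock ('top', 'side') [ 5.36005e+02  2.40782e+02 -1.10000e-02] 299.7
dM mo ('top',) [ 5.35691e+02  2.40533e+02 -2.40000e-02] 175.9
dM mo ('side',) [5.34880e+02 2.30987e+02 6.20000e-02] 164.6
dM mo ('top', 'side') [ 5.35500e+02  2.39964e+02 -2.20000e-02] 310.7
dR dock ('top',) [5.54283e+02 1.16379e+02 1.92000e-01] 154.8
dR dock ('side',) [5.54264e+02 1.11646e+02 1.98000e-01] 145.1
dR dock ('top', 'side') [5.54769e+02 1.12608e+02 2.07000e-01] 289.6
dR mo ('top',) [5.53954e+02 1.15739e+02 1.94000e-01] 167.9
dR mo ('side',) [5.53213e+02 1.09319e+02 2.09000e-01] 160.9
dR mo ('top', 'side') [5.53428e+02 1.14778e+02 2.04000e-01] 293.3
```

View pics/o4.png

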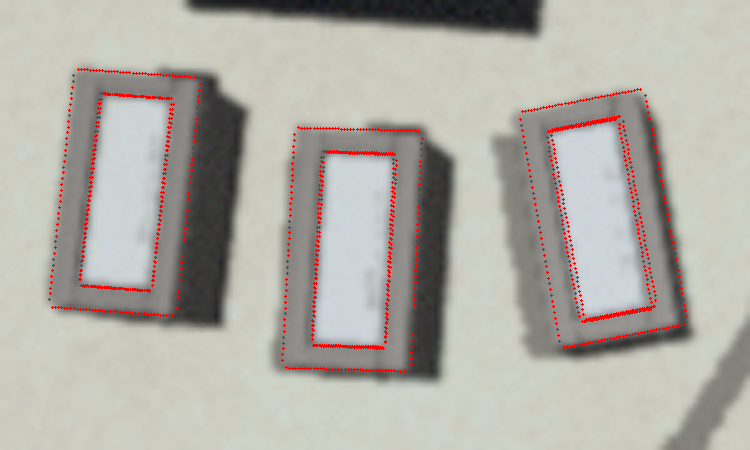

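```bash
python3 go.py 528 -214 115 0.105;python3 -m crank '[[[-0.002,-0.0015,0],0],[[-0.002,-0.0015,0.06],0],[[-0.002,-0.0015,0.13],0],[[-0.002,-0.0015,0.2],0],[[-0.002,-0.0015,0.246],0],[[-0.002,-0.0015,0.246],0],[[-0.002,-0.0015,0.246],0],[[-0.002,-0.0015,0.246],0],[[-0.002,-0.0015,0.246],0]]'; python3 go.py 528 -214 115 0.105
```

```text
pos [ 526.8 -212.6  239. ] yaw 0.1059 op 51.0 F [-0.2  0.   0. ] M [-0.   -0.01  0.01] t 11.3 tilt [0.0001 0.0002]
shift [-0.0021, -0.0031, 0.2481] turn 0.0005 rows 2.5 0.0
clock: 12.2
ee_pos: [529.5, -215.0, 117.7]
ee_rot: [-0.052, 0.999, -0.001, 0.002]
ft_force: [-0.9, 0.8, -0.3]
opening: 51.2
pos [ 529.5 -215.   117.7] yaw 0.1046 op 51.2 F [-0.9  0.8 -0.3] M [-0.02  0.02  0.  ] t 12.2 tilt [ 0.0032 -0.0017]
shift [0.0027, 0.0023, 0.0053] turn -0.0002 rows 0.1 0.0
```

```bash
python3 -m crank '[[[0,0.001,0.003],0],[[0,0.001,0.003],0],[[0,0.001,0.003],0]]'; python3 go.py 528 -214 115 0.105;  python3 -m crank '[[[0,0,0],0],[[0,0,0],0],[[0,0,0],0],[[0,0,0],0],[[0,0,0],0],[[0,0,0],0],[[0,0,0],0],[[0,0,0],0]]' -1 60;python3 go.py 528 -214 115 0.105
```

```text
clock: 12.5
ee_pos: [528.3, -214.0, 114.6]
ee_rot: [-0.052, 0.999, -0.0, 0.0]
ft_force: [-1.1, -0.2, -0.3]
opening: 51.1
pos [ 528.3 -214.   114.6] yaw 0.1045 op 51.1 F [-1.1 -0.2 -0.3] M [-0.01 -0.01 -0.03] t 12.5 tilt [ 0.0005 -0.0001]
shift [0.0006, -0.0, -0.0008] turn -0.0003 rows 0.0 0.0
clock: 13.3
ee_pos: [528.5, -213.9, 114.6]
ee_rot: [-0.052, 0.999, -0.0, 0.0]
ft_force: [0.0, -0.5, 4.5]
opening: 20.6
pos [ 528.5 -213.9  114.6] yaw 0.1046 op 20.6 F [ 0.  -0.5  4.5] M [ 0.14 -0.05 -0.01] t 13.3 tilt [ 0.0007 -0.0001]
shift [0.0011, -0.0, -0.0008] turn -0.0003 rows 0.0 0.0
```

```bash
python3 -m crank '[[[0,0,-0.02],0],[[0,0,-0.06],0],[[0,0,-0.12],0],[[0,0,-0.18],0],[[0,0,-0.25],0],[[0,0,-0.32],0],[[0,0,-0.32],0],[[0,0,-0.32],0],[[0,0,-0.32],0]]' ; python3 go.py 535.3 240 275 -0.033
```

```text
clock: 14.2
ee_pos: [526.8, -213.3, 271.9]
ee_rot: [-0.052, 0.999, 0.001, -0.002]
ft_force: [-0.4, 0.5, -4.3]
opening: 20.0
pos [ 526.8 -213.3  271.9] yaw 0.1044 op 20.0 F [-0.4  0.5 -4.3] M [-0.03  0.01  0.01] t 14.2 tilt [-0.0044  0.0024]
shift [-0.1115, 0.8998, -0.0041] turn 0.0875 rows 9.1 0.9
```

```bash
python3 -m crank '[[[-0.012,0.1,-0.005],0.02],[[-0.025,0.2,-0.005],0.04],[[-0.037,0.3,-0.005],0.06],[[-0.05,0.4,-0.005],0.08],[[-0.062,0.5,-0.005],0.0875],[[-0.074,0.6,-0.005],0.0875],[[-0.087,0.7,-0.005],0.0875],[[-0.099,0.8,-0.005],0.0875],[[-0.1115,0.9,-0.005],0.0875],[[-0.1115,0.9,-0.005],0.0875]]' ; python3 go.py 535.3 240 215 -0.033
```

```text
clock: 15.2
ee_pos: [534.9, 245.8, 273.8]
ee_rot: [0.013, 1.0, 0.002, -0.003]
ft_force: [0.1, -2.0, -3.3]
opening: 20.3
pos [534.9 245.8 273.8] yaw -0.0263 op 20.3 F [ 0.1 -2.  -3.3] M [-0.12 -0.04  0.02] t 15.2 tilt [-0.0051  0.0035]
shift [-0.0018, -0.0119, 0.1176] turn 0.0043 rows 1.2 0.0
```

```bash
python3 -m crank '[[[0,0,0],0.004],[[0,0,0],0.004],[[0,0,0],0.004],[[0,0,0],0.004]]'; python3 go.py 535.3 240 215 -0.033
```

```text
clock: 15.6
ee_pos: [536.8, 238.0, 276.8]
ee_rot: [0.021, 1.0, -0.0, -0.0]
ft_force: [-0.1, -0.7, -2.4]
opening: 20.2
pos [536.8 238.  276.8] yaw -0.0413 op 20.2 F [-0.1 -0.7 -2.4] M [-0.03  0.02  0.  ] t 15.6 tilt [-0.0003 -0.0003]
shift [0.0031, 0.004, 0.1235] turn -0.0053 rows 1.2 0.1
```

```bash
python3 -m crank '[[[0.003,0.004,0.04],-0.005],[[0.003,0.004,0.08],-0.005],[[0.003,0.004,0.12],-0.005],[[0.003,0.004,0.125],-0.005],[[0.003,0.004,0.125],-0.005],[[0.003,0.004,0.125],-0.005],[[0.003,0.004,0.125],-0.005]]'; python3 go.py 535.3 240 210 -0.033; python3 - <<'E'
from h import *
t=eyes.capture("top"); s=eyes.capture("side")
cv2.imwrite("pics/a5.png",np.hstack([zoom(t,180,190,100,130,4),zoom(s,215,80,100,130,4)]))
E
```

```text
clock: 16.3
ee_pos: [536.2, 241.6, 215.8]
ee_rot: [0.016, 1.0, 0.0, 0.001]
ft_force: [-0.5, 0.1, -3.6]
opening: 20.2
pos [536.2 241.6 215.8] yaw -0.0316 op 20.2 F [-0.5  0.1 -3.6] M [ 0.04 -0.02 -0.01] t 16.3 tilt [0.0026 0.0009]
shift [0.0016, -0.0032, 0.0116] turn 0.0009 rows 0.1 0.0
```

View pics/a5.png

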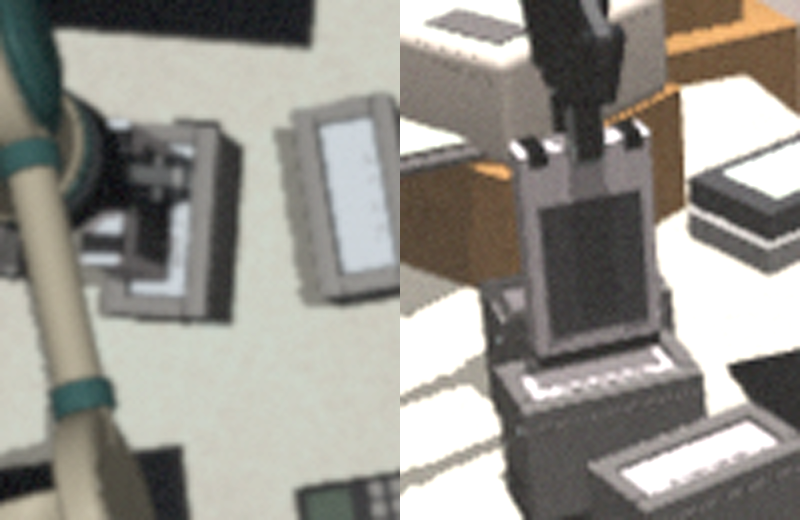

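```bash
python3 -m crank '[[[0.001,-0.002,0.01],0],[[0.001,-0.002,0.025],0],[[0.001,-0.002,0.025],0],[[0.001,-0.002,0.025],0]]'; python3 go.py 535.3 240 190 -0.033;python3 -m crank '[[[0,0,0.01],0],[[0,0,0.02],0],[[0,0,0.02],0]]'; python3 go.py 535.3 240 170 -0.033
```

```text
clock: 16.8
ee_pos: [534.4, 240.5, 201.3]
ee_rot: [0.016, 1.0, -0.0, -0.001]
ft_force: [0.2, -0.6, -2.5]
opening: 20.3
pos [534.4 240.5 201.3] yaw -0.0313 op 20.3 F [ 0.2 -0.6 -2.5] M [-0.04 -0.    0.02] t 16.8 tilt [-0.0011 -0.0003]
shift [-0.0018, -0.0009, 0.0226] turn 0.0011 rows 0.2 0.0
clock: 17.1
ee_pos: [535.3, 240.8, 192.0]
ee_rot: [0.016, 1.0, 0.0, 0.001]
ft_force: [1.3, 1.0, 0.5]
opening: 20.2
pos [535.3 240.8 192. ] yaw -0.0314 op 20.2 F [1.3 1.  0.5] M [ 0.08 -0.13  0.04] t 17.1 tilt [0.0014 0.0007]
shift [0.0, -0.0016, 0.0441] turn 0.001 rows 0.4 0.0
```

```bash
python3 -m crank '[[[0,-0.001,0.01],0],[[0,-0.001,0.02],0],[[0,-0.001,0.025],0],[[0,-0.001,0.025],0]]'; python3 go.py 535.3 240 170 -0.033;python3 -m crank '[[[0,0,0.01],0],[[0,0,0.02],0],[[0,0,0.025],0],[[0,0,0.025],0]]'; python3 go.py 535.3 240 150 -0.033
```

```text
clock: 17.5
ee_pos: [534.2, 239.4, 178.2]
ee_rot: [0.016, 1.0, -0.001, -0.001]
ft_force: [1.2, -1.1, -4.2]
opening: 20.4
pos [534.2 239.4 178.2] yaw -0.0312 op 20.4 F [ 1.2 -1.1 -4.2] M [-0.34 -0.19  0.08] t 17.5 tilt [-0.0017 -0.0013]
shift [-0.0022, 0.0013, 0.0165] turn 0.0011 rows 0.2 0.0
clock: 17.9
ee_pos: [536.7, 242.1, 176.7]
ee_rot: [0.016, 1.0, 0.003, 0.005]
ft_force: [-8.8, -0.7, 38.6]
opening: 20.1
pos [536.7 242.1 176.7] yaw -0.031 op 20.1 F [-8.8 -0.7 38.6] M [-0.61  1.77  0.03] t 17.9 tilt [0.0105 0.0056]
shift [0.0033, -0.0046, 0.0534] turn 0.0012 rows 0.5 0.0
```

```bash
python3 -m crank '[[[0,0,-0.02],0],[[0,0,-0.025],0],[[0,0,-0.025],0]]'; python3 go.py 535.3 240 150 -0.033; python3 - <<'E'
from h import *
t=eyes.capture("top"); s=eyes.capture("side")
cv2.imwrite("pics/a6.png",np.hstack([zoom(t,190,200,60,90,7)[:600,:400],zoom(s,235,100,60,90,7)[:600,:400]]))
E
```

```text
clock: 18.2
ee_pos: [534.9, 240.6, 179.2]
ee_rot: [0.016, 1.0, 0.001, 0.0]
ft_force: [0.5, 0.6, 0.3]
opening: 20.3
pos [534.9 240.6 179.2] yaw -0.0313 op 20.3 F [0.5 0.6 0.3] M [ 0.14 -0.02  0.08] t 18.2 tilt [0.0003 0.0012]
shift [-0.0008, -0.0012, 0.0585] turn 0.0011 rows 0.6 0.0
```

View pics/a6.png

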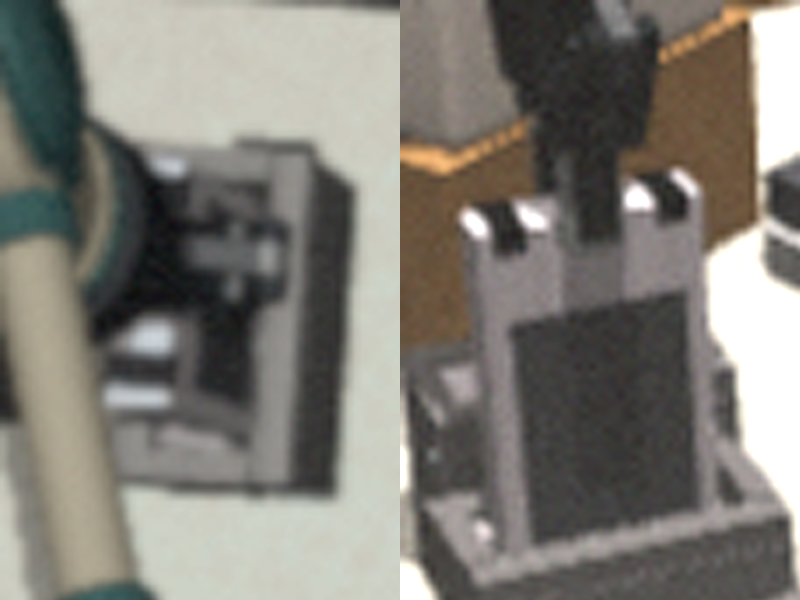

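```bash
python3 -m crank '[[[0,0.003,0],0],[[0,0.003,0],0],[[0,0.003,0.004],0],[[0,0.003,0.008],0],[[0,0.003,0.012],0],[[0,0.003,0.016],0],[[0,0.003,0.02],0],[[0,0.003,0.02],0]]'; python3 go.py 535.3 242 150 -0.033
```

```text
clock: 19.1
ee_pos: [536.2, 242.3, 176.8]
ee_rot: [0.016, 1.0, 0.001, 0.004]
ft_force: [-6.5, -1.3, 31.5]
opening: 20.4
pos [536.2 242.3 176.8] yaw -0.0311 op 20.4 F [-6.5 -1.3 31.5] M [-0.67  1.33  0.04] t 19.1 tilt [0.0077 0.0028]
shift [0.0022, -0.0008, 0.0536] turn 0.0012 rows 0.5 0.0
```

```bash
python3 -m crank '[[[0,0,-0.008],0],[[0,0,-0.012],0],[[0,0,-0.012],0]]'; python3 go.py;  python3 -m crank '[[[0,0.002,0],0],[[0,0.002,0.004],0],[[0,0.002,0.004],0],[[0,0.002,0.004],0]]'; python3 go.py;  python3 -m crank '[[[0,0.002,0],0],[[0,0.002,0],0],[[0,0.002,0],0]]'; python3 go.py
```

```text
clock: 19.4
ee_pos: [535.1, 241.5, 177.1]
ee_rot: [0.016, 1.0, 0.0, 0.001]
ft_force: [-1.9, -1.1, 10.6]
opening: 20.1
pos [535.1 241.5 177.1] yaw -0.0313 op 20.1 F [-1.9 -1.1 10.6] M [-0.41  0.42  0.07] t 19.4 tilt [0.0019 0.0005]
clock: 19.8
ee_pos: [535.5, 242.3, 176.9]
ee_rot: [0.016, 1.0, 0.0, 0.002]
ft_force: [-3.8, -1.6, 18.9]
opening: 19.7
pos [535.5 242.3 176.9] yaw -0.0312 op 19.7 F [-3.8 -1.6 18.9] M [-0.71  0.72  0.05] t 19.8 tilt [0.0036 0.0002]
clock: 20.1
ee_pos: [535.5, 242.7, 176.9]
ee_rot: [0.016, 1.0, -0.0, 0.002]
ft_force: [-3.1, -2.9, 17.8]
opening: 20.1
pos [535.5 242.7 176.9] yaw -0.0311 op 20.1 F [-3.1 -2.9 17.8] M [-0.97  0.72  0.02] t 20.1 tilt [ 0.0036 -0.001 ]
```

```bash
python3 - <<'E'
from h import *
t=eyes.capture("top"); s=eyes.capture("side")
cv2.imwrite("pics/a7s.png",zoom(s,235,120,70,60,11)); cv2.imwrite("pics/a7t.png",zoom(t,195,205,60,70,8))
cv2.imwrite("pics/side7.png",s)
E
```

```text
(no output)
```

View pics/a7s.png

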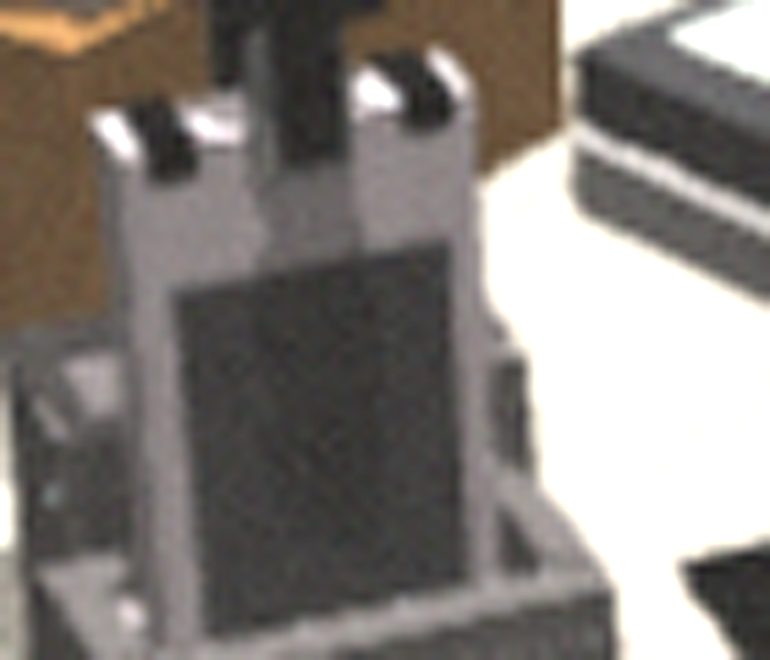

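View pics/a7t.png

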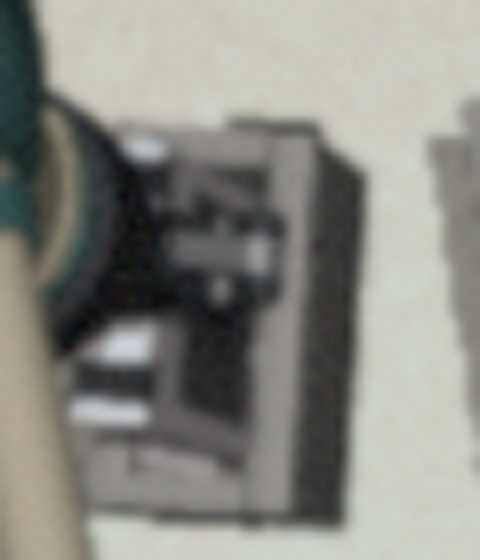

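View pics/side7.png

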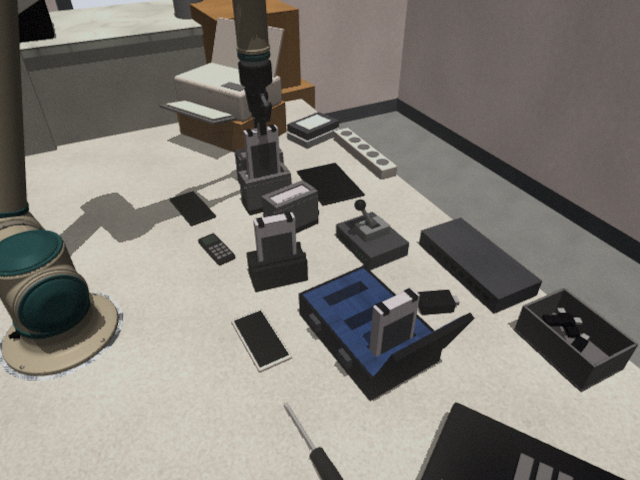

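```bash
python3 - <<'E'
from h import *
t=eyes.capture("top"); s=eyes.capture("side")
M["dv"]=rect(-42,42,-11,11,145)+vert(-42,42,-11,11,20,145)+[((-42,-11,24),(42,-11,24))]
p=(535.5,242.7,-.031); d=(535.9,241,-.025)
T=zoom(t,195,205,60,70,8);S=zoom(s,230,115,70,60,11)
for m,q,z,col in(("dv",p,76.9,(0,0,255)),("dock",d,0,(0,255,0))):
    draw(T,"top",m,q,z,col,8,(195,205)); draw(S,"side",m,q,z,col,11,(230,115))
cv2.imwrite("pics/a8t.png",T);cv2.imwrite("pics/a8s.png",S)
E
```

```text
(no output)
```

View pics/a8t.png

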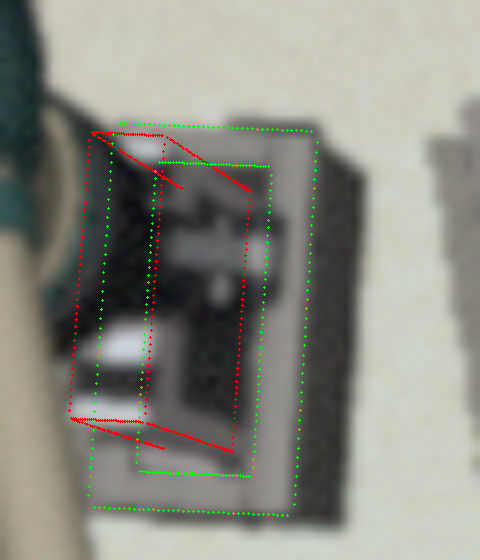

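View pics/a8s.png

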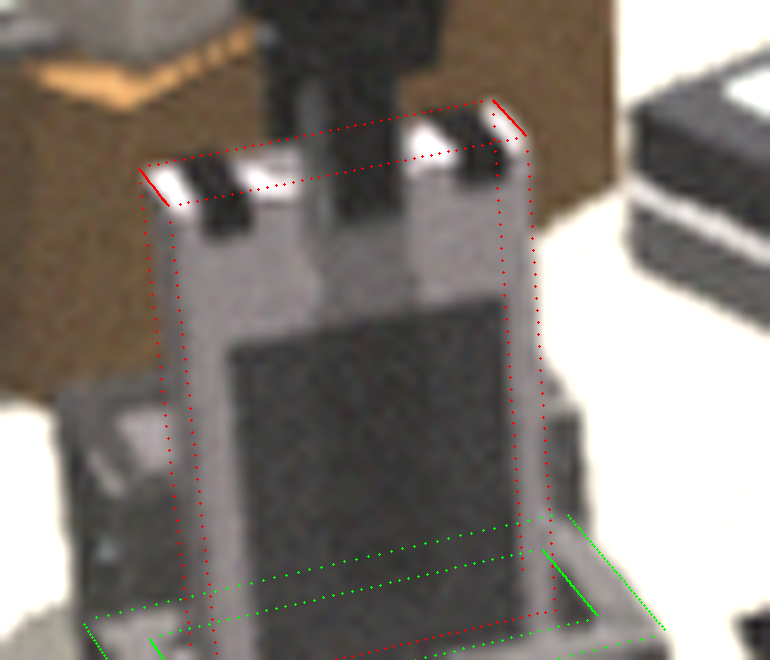

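```bash
python3 -m crank '[[[0,0,-0.01],0],[[0,0,-0.014],0],[[0,0.004,-0.014],0],[[0,0.004,-0.014],0],[[0,0.004,-0.014],0]]'; python3 go.py;  python3 -m crank '[[[0,0,0.006],0],[[0,0,0.01],0],[[0,0,0.014],0],[[0,0,0.018],0],[[0,0,0.018],0]]'; python3 go.py
```

```text
clock: 20.8
ee_pos: [534.4, 244.9, 179.2]
ee_rot: [0.016, 1.0, -0.001, -0.001]
ft_force: [-0.6, -3.1, -3.3]
opening: 20.0
pos [534.4 244.9 179.2] yaw -0.0313 op 20.0 F [-0.6 -3.1 -3.3] M [-1.13 -0.02  0.06] t 20.8 tilt [-0.0022 -0.0016]
clock: 21.3
ee_pos: [534.8, 245.7, 171.1]
ee_rot: [0.016, 1.0, 0.0, -0.0]
ft_force: [-0.3, -2.2, -2.1]
opening: 20.7
pos [534.8 245.7 171.1] yaw -0.0313 op 20.7 F [-0.3 -2.2 -2.1] M [-0.65 -0.03  0.01] t 21.3 tilt [-0.0002  0.0004]
```

```bash
python3 -m crank '[[[0,-0.001,0.01],0],[[0,-0.001,0.02],0],[[0,-0.001,0.03],0],[[0,-0.001,0.03],0]]'; python3 go.py;  python3 -m crank '[[[0,0,0.01],0],[[0,0,0.02],0],[[0,0,0.02],0]]'; python3 go.py
```

```text
clock: 21.7
ee_pos: [534.3, 244.8, 155.1]
ee_rot: [0.016, 1.0, -0.0, -0.001]
ft_force: [-0.4, -1.2, -4.6]
opening: 20.3
pos [534.3 244.8 155.1] yaw -0.0313 op 20.3 F [-0.4 -1.2 -4.6] M [-0.63 -0.08  0.02] t 21.7 tilt [-0.0018 -0.0006]
clock: 22.0
ee_pos: [534.4, 244.8, 145.4]
ee_rot: [0.016, 1.0, -0.0, -0.001]
ft_force: [-0.3, -2.0, -4.8]
opening: 19.9
pos [534.4 244.8 145.4] yaw -0.0313 op 19.9 F [-0.3 -2.  -4.8] M [-0.6  -0.06  0.07] t 22.0 tilt [-0.0013 -0.0005]
```

```bash
python3 -m crank '[[[0,0,0.01],0],[[0,0,0.02],0],[[0,0,0.03],0],[[0,0,0.04],0],[[0,0,0.045],0],[[0,0,0.045],0]]'; python3 go.py;  python3 -m crank '[[[0,0,0.008],0],[[0,0,0.014],0],[[0,0,0.018],0],[[0,0,0.018],0],[[0,0,0.018],0]]'; python3 go.py
```

```text
clock: 22.6
ee_pos: [534.7, 244.9, 123.2]
ee_rot: [0.016, 1.0, -0.0, -0.0]
ft_force: [0.1, -1.1, -5.0]
opening: 20.2
pos [534.7 244.9 123.2] yaw -0.0314 op 20.2 F [ 0.1 -1.1 -5. ] M [-0.45 -0.22  0.07] t 22.6 tilt [-0.0007 -0.0002]
clock: 23.1
ee_pos: [534.7, 244.9, 114.6]
ee_rot: [0.016, 1.0, -0.0, -0.0]
ft_force: [0.2, -1.7, -4.4]
opening: 20.4
pos [534.7 244.9 114.6] yaw -0.0314 op 20.4 F [ 0.2 -1.7 -4.4] M [-0.55 -0.26  0.03] t 23.1 tilt [-0.0004 -0.0001]
```

```bash
python3 -m crank '[[[0,0,0.004],0],[[0,0,0.008],0],[[0,0,0.01],0],[[0,0,0.01],0],[[0,0,0.01],0]]'; python3 go.py
```

```text
clock: 23.6
ee_pos: [535.3, 245.2, 114.3]
ee_rot: [0.016, 1.0, 0.001, 0.002]
ft_force: [-4.2, -4.5, 17.1]
opening: 20.1
pos [535.3 245.2 114.3] yaw -0.0311 op 20.1 F [-4.2 -4.5 17.1] M [-0.94  0.81  0.03] t 23.6 tilt [0.0034 0.001 ]
```

```bash
python3 -m crank '[[[0,0,0],0],[[0,0,0],0],[[0,0,0],0],[[0,0,0],0]]' 0.2 30;  python3 -m crank '[[[0,-0.002,-0.03],0],[[0,-0.002,-0.08],0],[[0,-0.002,-0.16],0],[[0,0,-0.24],0],[[0,0,-0.25],0],[[0,0,-0.25],0]]'; python3 go.py 541 -358 240 0.105
```

```text
clock: 24.0
ee_pos: [534.8, 245.4, 109.6]
ee_rot: [0.016, 1.0, 0.0, -0.0]
ft_force: [-0.6, -0.4, 0.7]
opening: 51.1
clock: 24.6
ee_pos: [535.6, 245.5, 236.1]
ee_rot: [0.016, 1.0, 0.001, 0.001]
ft_force: [0.5, -0.3, -0.8]
opening: 51.6
pos [535.6 245.5 236.1] yaw -0.0313 op 51.6 F [ 0.5 -0.3 -0.8] M [ 0.05 -0.01  0.02] t 24.6 tilt [0.0027 0.0013]
shift [-0.0485, -1.206, -0.0094] turn -0.0868 rows 12.1 0.9
```

```bash
python3 -m crank '[[[-0.004,-0.1,-0.01],-0.02],[[-0.008,-0.2,-0.01],-0.04],[[-0.012,-0.3,-0.01],-0.06],[[-0.016,-0.4,-0.01],-0.087],[[-0.02,-0.5,-0.01],-0.087],[[-0.024,-0.6,-0.01],-0.087],[[-0.028,-0.7,-0.01],-0.087],[[-0.032,-0.8,-0.01],-0.087],[[-0.036,-0.9,-0.01],-0.087],[[-0.036,-0.9,-0.01],-0.087]]'; python3 -m crank '[[[0,0,0],0],[[0,0,0],0]]'; python3 go.py 541 -358 240 0.105; python3 - <<'E'
from h import *
t=eyes.capture("top"); s=eyes.capture("side")
cv2.imwrite("pics/top9.png",t);cv2.imwrite("pics/side9.png",s)
ims=dict(top=t,side=s)
for x,y,n in((535,241,"dM drive"),(448,-44,"cradle drive"),):
  for cams in (("top",),("side",)):
    p,sc=max((fit("drive",ims,x+dx,y+dy,-.03 if y>0 else -.14,15,cams) for dx in(-4,4) for dy in(-4,4)),key=lambda r:r[1]); print(n,cams,np.round(p,3),round(sc,1))
cv2.imwrite("pics/a9.png",np.hstack([zoom(t,195,205,60,70,7),zoom(s,230,135,60,70,7)]))
E
```

```text
clock: 25.6
ee_pos: [537.6, -211.4, 236.7]
ee_rot: [-0.049, 0.999, -0.001, -0.002]
ft_force: [-0.2, 0.1, -0.4]
opening: 51.0
clock: 25.8
ee_pos: [538.1, -204.0, 238.3]
ee_rot: [-0.053, 0.999, 0.001, -0.001]
ft_force: [0.2, 0.2, -1.2]
opening: 50.9
pos [ 538.1 -204.   238.3] yaw 0.1057 op 50.9 F [ 0.2  0.2 -1.2] M [-0.02 -0.   -0.  ] t 25.8 tilt [-0.0025  0.0024]
shift [0.0267, -0.3068, -0.0041] turn 0.0005 rows 3.1 0.0
dM drive ('top',) [ 5.52267e+02  2.34817e+02 -6.80000e-02] 156.9
dM drive ('side',) [ 5.42397e+02  2.36866e+02 -4.70000e-02] 136.0
cradle drive ('top',) [ 4.49668e+02 -4.25200e+01 -1.70000e-01] 199.7
cradle drive ('side',) [ 4.50222e+02 -4.61260e+01 -2.84000e-01] 156.1
```

View pics/a9.png

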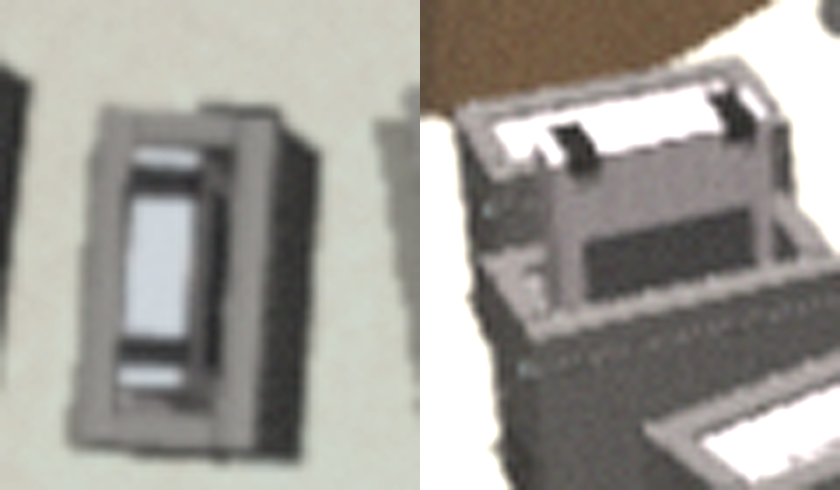

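View pics/top9.png

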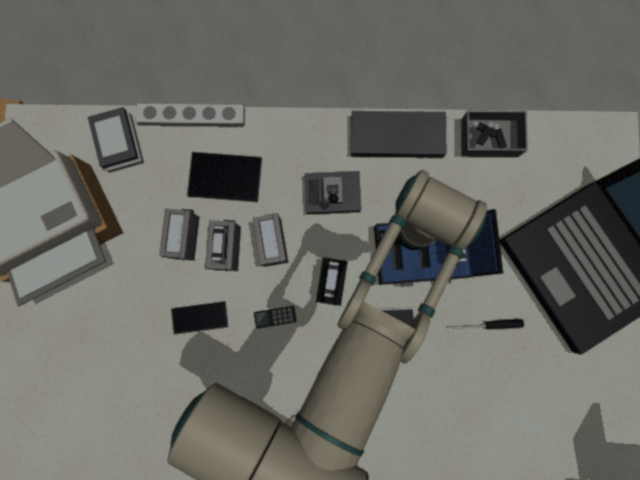

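The drive is home in the middle dock and looks the same as the finished drive did there. Next is the second fresh drive.

```bash
python3 -m crank '[[[0.0267,-0.09,-0.004],0],[[0.0267,-0.18,-0.004],0],[[0.0267,-0.27,-0.004],0],[[0.0267,-0.3,-0.004],0],[[0.0267,-0.3,-0.004],0],[[0.0267,-0.3,-0.004],0],[[0.0267,-0.3,-0.004],0],[[0.0267,-0.3,-0.004],0]]'; python3 go.py 540.5 -358 190 0.105; python3 - <<'E'
from h import *
t=eyes.capture("top"); s=eyes.capture("side")
cv2.imwrite("pics/a10.png",np.hstack([zoom(t,400,200,100,110,4),zoom(s,340,240,100,110,4)]))
ims=dict(side=s); print(fit("drive",ims,540.6,-357,.105,15,("side",)))
E
```

```text
clock: 26.7
ee_pos: [541.5, -354.0, 242.3]
ee_rot: [-0.054, 0.999, 0.0, 0.0]
ft_force: [-0.2, 0.3, -0.3]
opening: 51.1
pos [ 541.5 -354.   242.3] yaw 0.1074 op 51.1 F [-0.2  0.3 -0.3] M [0.03 0.02 0.04] t 26.7 tilt [0.0004 0.0004]
shift [0.0028, -0.0079, 0.1047] turn 0.0015 rows 1.0 0.0
(array([ 5.40773771e+02, -3.57451214e+02,  9.76715112e-02]), np.float64(132.98770141601562))
```

View pics/a10.png

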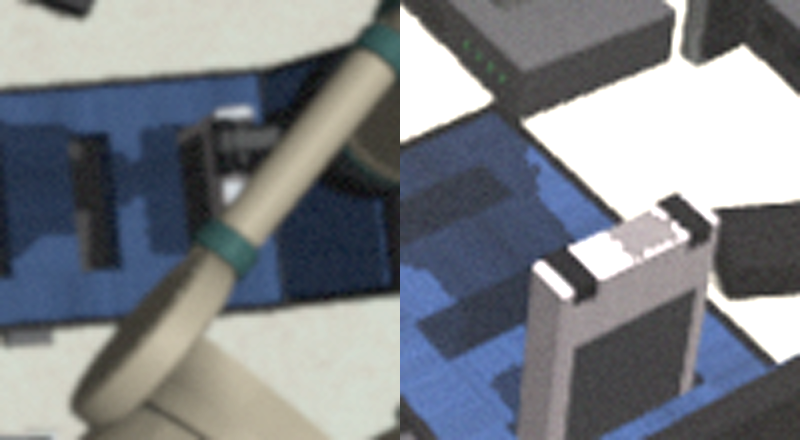

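```bash
python3 -m crank '[[[0.002,-0.007,0],0.0015],[[0.002,-0.007,0.03],0.0015],[[0.002,-0.007,0.07],0.0015],[[0.002,-0.007,0.11],0.0015],[[0.002,-0.007,0.15],0.0015],[[0.002,-0.007,0.2],0.0015],[[0.002,-0.007,0.24],0.0015],[[0.002,-0.007,0.252],0.0015],[[0.002,-0.007,0.252],0.0015],[[0.002,-0.007,0.252],0.0015]]'; python3 -m crank '[[[0,0,0.002],0],[[0,0,0.002],0],[[0,0,0.002],0]]'; python3 go.py 540.5 -358 115 0.105; python3 - <<'E'
from h import *
t=eyes.capture("top"); s=eyes.capture("side")
cv2.imwrite("pics/a11.png",np.hstack([zoom(t,410,210,70,80,5),zoom(s,350,270,80,80,5)]))
E
```

```text
clock: 27.8
ee_pos: [541.3, -360.1, 116.9]
ee_rot: [-0.051, 0.999, -0.001, 0.001]
ft_force: [-0.1, 0.3, -0.5]
opening: 51.1
clock: 28.1
ee_pos: [540.9, -359.7, 115.6]
ee_rot: [-0.051, 0.999, -0.0, 0.001]
ft_force: [0.4, 0.2, -0.1]
opening: 51.3
pos [ 540.9 -359.7  115.6] yaw 0.103 op 51.3 F [ 0.4  0.2 -0.1] M [ 0.01 -0.02  0.01] t 28.1 tilt [ 0.001  -0.0007]
shift [0.0005, 0.0035, 0.0011] turn -0.0013 rows 0.0 0.0
```

View pics/a11.png

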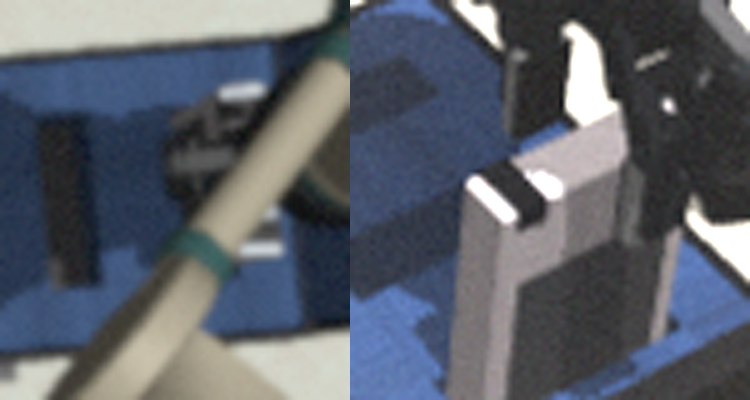

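```bash
python3 -m crank '[[[0,0.0035,0.001],-0.001],[[0,0.0035,0.001],-0.001],[[0,0.0035,0.001],-0.001]]'; python3 go.py;  python3 -m crank '[[[0,0,0],0],[[0,0,0],0],[[0,0,0],0],[[0,0,0],0],[[0,0,0],0],[[0,0,0],0],[[0,0,0],0],[[0,0,0],0]]' -1 20;python3 go.py;  python3 -m crank '[[[0,0,0],0],[[0,0,0],0],[[0,0,0],0]]' -1 60;python3 go.py; python3 - <<'E'
from h import *
t=eyes.capture("top"); s=eyes.capture("side")
cv2.imwrite("pics/a12.png",np.hstack([zoom(t,410,210,70,80,5),zoom(s,350,270,80,80,5)]))
E
```

```text
clock: 28.5
ee_pos: [540.4, -357.6, 114.3]
ee_rot: [-0.052, 0.999, 0.0, -0.0]
ft_force: [-0.3, 0.0, 0.1]
opening: 51.4
pos [ 540.4 -357.6  114.3] yaw 0.1046 op 51.4 F [-0.3  0.   0.1] M [-0.02 -0.03  0.  ] t 28.5 tilt [-0.0001  0.0001]
clock: 29.3
ee_pos: [540.5, -357.7, 114.4]
ee_rot: [-0.052, 0.999, 0.0, 0.0]
ft_force: [-0.5, 0.4, 1.0]
opening: 21.0
pos [ 540.5 -357.7  114.4] yaw 0.1045 op 21.0 F [-0.5  0.4  1. ] M [ 0.03  0.03 -0.01] t 29.3 tilt [0.0001 0.    ]
clock: 29.6
ee_pos: [540.6, -357.8, 114.6]
ee_rot: [-0.052, 0.999, -0.0, 0.0]
ft_force: [0.1, 0.3, 1.9]
opening: 20.3
pos [ 540.6 -357.8  114.6] yaw 0.1045 op 20.3 F [0.1 0.3 1.9] M [ 0.05 -0.08 -0.  ] t 29.6 tilt [ 0.0005 -0.0002]
```

View pics/a12.png

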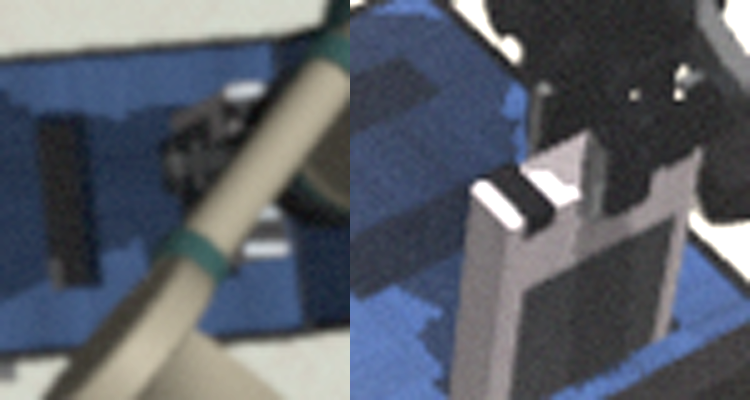

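```bash
python3 -m crank '[[[0,0,0],0],[[0,0,0],0],[[0,0,0],0],[[0,0,0],0],[[0,0,0],0]]' 0.2; python3 - <<'E'
from h import *
t=eyes.capture("top"); s=eyes.capture("side")
cv2.imwrite("pics/a13.png",np.hstack([zoom(t,410,210,70,80,5),zoom(s,350,270,80,80,5)]))
E
```

```text
clock: 30.2
ee_pos: [540.4, -357.7, 114.2]
ee_rot: [-0.052, 0.999, 0.0, -0.0]
ft_force: [-1.0, -0.5, 0.3]
opening: 51.2
```

View pics/a13.png

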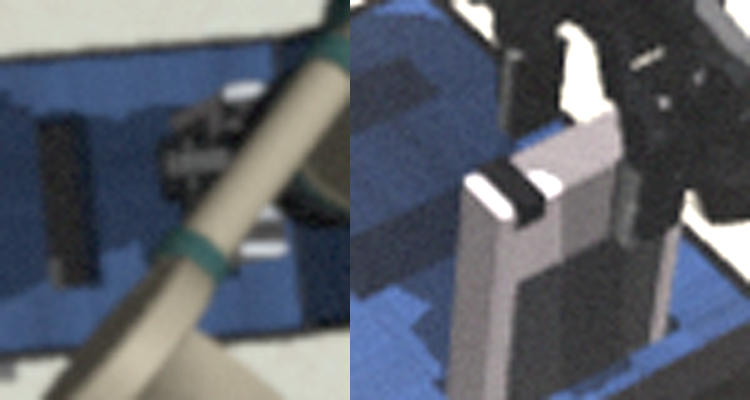

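```bash
python3 go.py 540.5 -354.8 114.5 0.105; python3 -m crank '[[[0,0.003,0],0],[[0,0.006,0],0],[[0,0.006,0],0],[[0,0.006,0],0]]'; python3 go.py;  python3 -m crank '[[[0,0,0],0],[[0,0,0],0],[[0,0,0],0],[[0,0,0],0],[[0,0,0],0],[[0,0,0],0],[[0,0,0],0],[[0,0,0],0]]' -1 20;python3 go.py; python3 - <<'E'
from h import *
t=eyes.capture("top"); s=eyes.capture("side")
cv2.imwrite("pics/a14.png",np.hstack([zoom(t,410,210,70,80,5),zoom(s,350,270,80,80,5)]))
E
```

```text
pos [ 540.4 -357.7  114.2] yaw 0.1045 op 51.3 F [-0.6  0.2 -0.7] M [ 0.03 -0.03  0.05] t 30.3 tilt [-0.0001  0.0002]
shift [-0.0007, 0.0058, -0.0005] turn -0.0003 rows 0.1 0.0
clock: 30.7
ee_pos: [540.2, -354.7, 114.4]
ee_rot: [-0.052, 0.999, 0.0, 0.0]
ft_force: [-0.4, 0.4, 0.2]
opening: 51.5
pos [ 540.2 -354.7  114.4] yaw 0.1047 op 51.5 F [-0.4  0.4  0.2] M [ 0.01 -0.02 -0.01] t 30.7 tilt [0.0001 0.    ]
clock: 31.5
ee_pos: [540.3, -354.9, 114.5]
ee_rot: [-0.052, 0.999, -0.0, 0.0]
ft_force: [0.9, -0.4, 1.8]
opening: 21.2
pos [ 540.3 -354.9  114.5] yaw 0.1046 op 21.2 F [ 0.9 -0.4  1.8] M [-0.08  0.02 -0.03] t 31.5 tilt [ 0.0003 -0.0002]
```

View pics/a14.png

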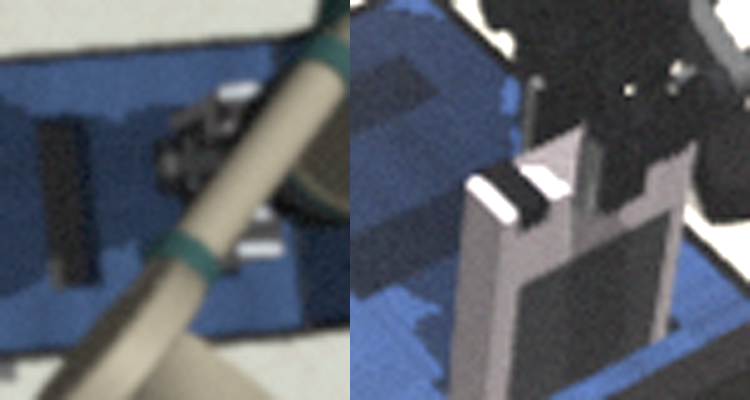

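```bash
python3 -m crank '[[[0,0,0],0],[[0,0,0],0],[[0,0,-0.03],0],[[0,0,-0.08],0],[[0,0,-0.14],0],[[0,0,-0.2],0],[[0,0,-0.26],0],[[0,0,-0.32],0],[[0,0,-0.32],0],[[0,0,-0.32],0]]' -1 60; python3 -m crank '[[[0,0,0],0],[[0,0,0],0]]'; python3 go.py 553.5 118.5 275 0.195;  python3 - <<'E'
from h import *
s=eyes.capture("side")
cv2.imwrite("pics/a15.png",zoom(s,330,180,120,140,4))
E
```

```text
clock: 32.6
ee_pos: [539.7, -354.3, 273.3]
ee_rot: [-0.052, 0.999, 0.001, -0.001]
ft_force: [-0.5, -0.3, -3.8]
opening: 20.5
clock: 32.8
ee_pos: [539.3, -354.0, 271.8]
ee_rot: [-0.052, 0.999, 0.002, -0.002]
ft_force: [0.6, -0.3, -2.4]
opening: 20.2
pos [ 539.3 -354.   271.8] yaw 0.1045 op 20.2 F [ 0.6 -0.3 -2.4] M [ 0.03  0.01 -0.03] t 32.8 tilt [-0.0035  0.003 ]
shift [-0.1268, 0.937, -0.0036] turn -0.0576 rows 9.5 0.6
```

View pics/a15.png

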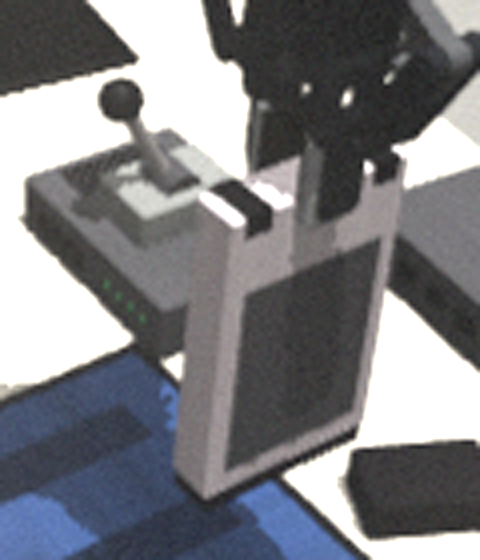

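```bash
python3 -m crank '[[[-0.014,0.1,-0.004],-0.02],[[-0.028,0.2,-0.004],-0.04],[[-0.041,0.3,-0.004],-0.0576],[[-0.055,0.4,-0.004],-0.0576],[[-0.068,0.5,-0.004],-0.0576],[[-0.081,0.6,-0.004],-0.0576],[[-0.095,0.7,-0.004],-0.0576],[[-0.108,0.8,-0.004],-0.0576],[[-0.122,0.9,-0.004],-0.0576],[[-0.1268,0.937,-0.004],-0.0576]]'; python3 -m crank '[[[0,0,0],0],[[0,0,0],0],[[0,0,0],0],[[0,0,0],0],[[0,0,0],0]]'; python3 go.py 553.5 118.5 210 0.195
```

```text
clock: 33.85
ee_pos: [553.4, 122.3, 275.5]
ee_rot: [-0.099, 0.995, 0.001, -0.001]
ft_force: [0.8, -1.0, -2.7]
opening: 20.3
clock: 34.35
ee_pos: [554.4, 116.7, 276.3]
ee_rot: [-0.096, 0.995, -0.0, -0.0]
ft_force: [0.2, 0.0, -2.2]
opening: 20.3
pos [554.4 116.7 276.3] yaw 0.1933 op 20.3 F [ 0.2  0.  -2.2] M [-0.03  0.05  0.  ] t 34.35 tilt [-0.     -0.0001]
shift [0.0011, 0.0039, 0.1326] turn -0.0011 rows 1.3 0.0
```

```bash
python3 -m crank '[[[0.001,0.004,0.03],0],[[0.001,0.004,0.06],0],[[0.001,0.004,0.09],0],[[0.001,0.004,0.12],0],[[0.001,0.004,0.132],0],[[0.001,0.004,0.132],0],[[0.001,0.004,0.132],0],[[0.001,0.004,0.132],0],[[0.001,0.004,0.132],0]]'; python3 go.py 553.5 118.5 210 0.195; python3 - <<'E'
from h import *
t=eyes.capture("top"); s=eyes.capture("side")
M["dv"]=rect(-42,42,-11,11,145)+vert(-42,42,-11,11,8,145)+[((-42,-11,8),(42,-11,8))]
st=manip.sense()["ee_pos"]
T=zoom(t,235,195,70,85,6)[:600,:400];S=zoom(s,255,120,70,100,6)[:600,:400]
for m,q,z,col in(("dv",(st[0],st[1],.194),st[2]-100,(0,0,255)),("dock",(554.1,116,.193),0,(0,255,0))):
    draw(T,"top",m,q,z,col,6,(235,195)); draw(S,"side",m,q,z,col,6,(255,120))
cv2.imwrite("pics/a16.png",np.hstack([T[:510],S[:510]]))
E
```

```text
clock: 35.25
ee_pos: [553.9, 119.7, 211.2]
ee_rot: [-0.097, 0.995, 0.0, 0.001]
ft_force: [0.6, -0.7, -2.8]
opening: 20.0
pos [553.9 119.7 211.2] yaw 0.1949 op 20.0 F [ 0.6 -0.7 -2.8] M [-0.03  0.06 -0.02] t 35.25 tilt [0.0016 0.0002]
shift [0.0013, -0.0022, 0.0024] turn -0.0 rows 0.0 0.0
```

View pics/a16.png

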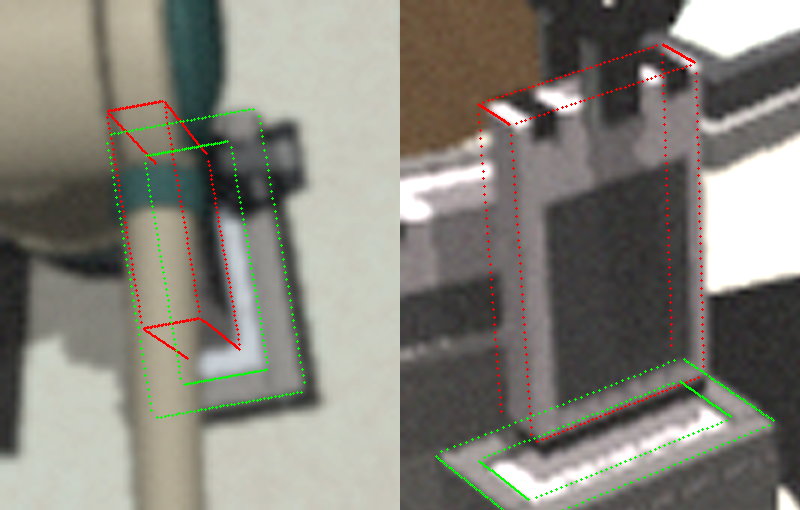

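```bash
python3 - <<'E'
from h import *
t=eyes.capture("top"); s=eyes.capture("side")
cv2.imwrite("pics/a17.png",zoom(s,260,120,65,85,7)); cv2.imwrite("pics/a17t.png",zoom(t,255,205,50,65,9))
cv2.imwrite("pics/side17.png",s);cv2.imwrite("pics/top17.png",t)
E
```

```text
(no output)
```

View pics/a17.png

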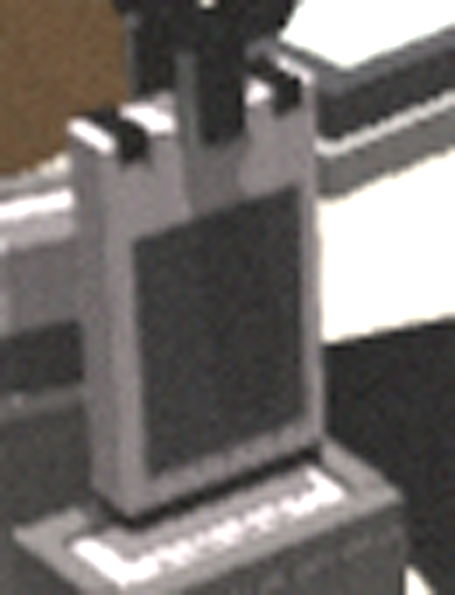

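View pics/a17t.png

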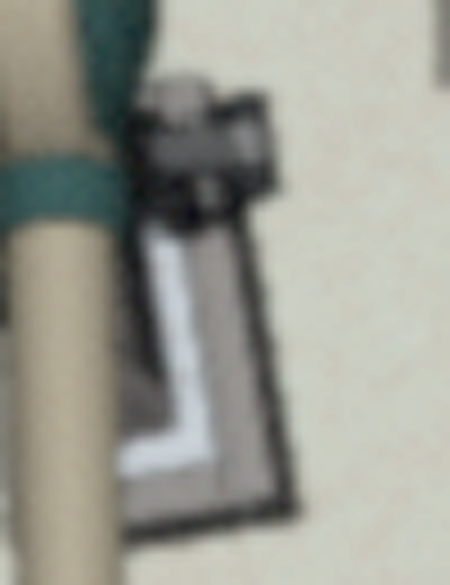

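```bash
python3 - <<'E'
from h import *
Z=lambda q,k,ox,oy:((q[0]+.5)/k-.5+ox,(q[1]+.5)/k-.5+oy)
print(manip.sense()["ee_pos"])
for q,z in [((125,512),119),((322,447),119),((103,155),256),((316,80),256)]: print(z,np.round(bp("side",*Z(q,7,260,120),z),1))
# expected near corners
p=manip.sense()["ee_pos"];c,s=np.cos(.195),np.sin(.195)
for X in(-42,42): print("exp",p[0]+c*X+s*11,p[1]+s*X-c*11)
# top view bottom near corner: dark face corner
for q,z in [((175,418),119),((160,230),119)]: print("top",np.round(bp("top",*Z(q,9,255,205),z),1))
# mouth edges in the top view of white flap right edge/bottom
for q in [((214,460)),((185,232))]: print("mouth",np.round(bp("top",*Z(q,9,255,205),100),1))
E
```

```text
[553.54657666 119.71895351 210.66225005]
119 [517.6 102.7 119. ]
119 [595.2 110.7 119. ]
256 [514.6  93.2 256. ]
256 [596.6 111.5 256. ]
exp 514.4740064251812 100.78923467966118
exp 596.8820106673456 117.06562361650461
top [519.2 102.4 119. ]
top [572.3 108.1 119. ]
mouth [509.1  93.2 100. ]
mouth [574.3 103.2 100. ]
```

```bash
python3 -m crank '[[[-0.003,0,0.008],0],[[-0.003,0,0.016],0],[[-0.003,0,0.024],0],[[-0.003,0,0.032],0],[[-0.003,0,0.032],0],[[-0.003,0,0.032],0]]'; python3 go.py;python3 -m crank '[[[0,0,0.006],0],[[0,0,0.012],0],[[0,0,0.018],0],[[0,0,0.018],0]]'; python3 go.py;python3 -m crank '[[[0,0,0.006],0],[[0,0,0.012],0],[[0,0,0.012],0]]'; python3 go.py
```

```text
clock: 36.05
ee_pos: [555.1, 119.9, 194.9]
ee_rot: [-0.097, 0.995, -0.0, 0.0]
ft_force: [-0.6, -0.0, 1.8]
opening: 20.0
pos [555.1 119.9 194.9] yaw 0.195 op 20.0 F [-0.6 -0.   1.8] M [-0.15  0.22 -0.03] t 36.05 tilt [ 0.0007 -0.0001]
clock: 36.45
ee_pos: [555.2, 119.4, 184.9]
ee_rot: [-0.097, 0.995, -0.001, 0.0]
ft_force: [1.2, -1.9, 0.7]
opening: 20.1
pos [555.2 119.4 184.9] yaw 0.1951 op 20.1 F [ 1.2 -1.9  0.7] M [-0.53 -0.18 -0.02] t 36.45 tilt [ 0.0005 -0.001 ]
clock: 36.75
ee_pos: [554.7, 119.7, 178.4]
ee_rot: [-0.097, 0.995, -0.0, -0.0]
ft_force: [1.7, -2.6, -0.3]
opening: 20.5
pos [554.7 119.7 178.4] yaw 0.195 op 20.5 F [ 1.7 -2.6 -0.3] M [-0.66 -0.37  0.02] t 36.75 tilt [-0.0009 -0.0005]
```

```bash
python3 -m crank '[[[0,0,0.005],0],[[0,0,0.01],0],[[0,0,0.015],0],[[0,0,0.015],0]]'; python3 go.py;python3 -m crank '[[[0,0,0.006],0],[[0,0,0.012],0],[[0,0,0.018],0],[[0,0,0.018],0]]'; python3 go.py
```

```text
clock: 37.15
ee_pos: [554.5, 119.9, 171.1]
ee_rot: [-0.097, 0.995, 0.0, -0.001]
ft_force: [0.7, -2.4, -1.3]
opening: 20.3
pos [554.5 119.9 171.1] yaw 0.195 op 20.3 F [ 0.7 -2.4 -1.3] M [-0.7  -0.2   0.05] t 37.15 tilt [-0.0012 -0.0001]
clock: 37.55
ee_pos: [554.5, 120.0, 162.1]
ee_rot: [-0.097, 0.995, 0.0, -0.001]
ft_force: [0.3, -1.7, -2.4]
opening: 20.3
pos [554.5 120.  162.1] yaw 0.195 op 20.3 F [ 0.3 -1.7 -2.4] M [-0.56 -0.19  0.07] t 37.55 tilt [-0.0011  0.0001]
```

Clear of the ledge, with only the flap's push showing. Continuing down.

```bash
python3 -m crank '[[[0,0,0.008],0],[[0,0,0.016],0],[[0,0,0.024],0],[[0,0,0.032],0],[[0,0,0.032],0]]'; python3 go.py;python3 -m crank '[[[0,0,0.008],0],[[0,0,0.016],0],[[0,0,0.024],0],[[0,0,0.032],0],[[0,0,0.032],0]]'; python3 go.py
```

```text
clock: 38.05
ee_pos: [554.5, 119.9, 145.9]
ee_rot: [-0.097, 0.995, -0.0, -0.001]
ft_force: [0.6, -2.0, -3.3]
opening: 19.8
pos [554.5 119.9 145.9] yaw 0.1951 op 19.8 F [ 0.6 -2.  -3.3] M [-0.62 -0.15  0.04] t 38.05 tilt [-0.0013 -0.0002]
clock: 38.55
ee_pos: [554.6, 119.8, 129.9]
ee_rot: [-0.097, 0.995, -0.0, -0.001]
ft_force: [0.2, -2.8, -4.0]
opening: 20.4
pos [554.6 119.8 129.9] yaw 0.1951 op 20.4 F [ 0.2 -2.8 -4. ] M [-0.58 -0.16  0.03] t 38.55 tilt [-0.001  -0.0002]
```

```bash
python3 -m crank '[[[0,0,0.006],0],[[0,0,0.012],0],[[0,0,0.018],0],[[0,0,0.02],0],[[0,0,0.02],0]]'; python3 go.py
```

```text
clock: 39.05
ee_pos: [554.8, 119.8, 120.5]
ee_rot: [-0.097, 0.995, -0.0, -0.0]
ft_force: [1.1, -2.1, -3.2]
opening: 20.6
pos [554.8 119.8 120.5] yaw 0.195 op 20.6 F [ 1.1 -2.1 -3.2] M [-0.71 -0.15  0.07] t 39.05 tilt [-0.0004 -0.0001]
```

```bash
python3 -m crank '[[[0,0,0.006],0],[[0,0,0.012],0],[[0,0,0.018],0],[[0,0,0.02],0],[[0,0,0.02],0],[[0,0,0.02],0]]'; python3 go.py
```

```text
clock: 39.65
ee_pos: [555.1, 119.8, 114.6]
ee_rot: [-0.097, 0.995, -0.0, 0.001]
ft_force: [-5.0, -3.1, 18.4]
opening: 20.1
pos [555.1 119.8 114.6] yaw 0.1952 op 20.1 F [-5.  -3.1 18.4] M [-0.83  1.   -0.01] t 39.65 tilt [ 0.0026 -0.0002]
```

```bash
python3 -m crank '[[[0,0,0],0],[[0,0,0],0],[[0,0,0],0],[[0,0,0],0]]' 0.2 30;  python3 -m crank '[[[0,0,-0.03],0],[[0,0,-0.08],0],[[0,0,-0.16],0],[[0,0,-0.24],0],[[0,0,-0.25],0],[[0,0,-0.25],0]]'; python3 go.py 520 -210 240 0.0
```

```text
clock: 40.05
ee_pos: [554.7, 120.4, 110.3]
ee_rot: [-0.097, 0.995, 0.0, -0.0]
ft_force: [0.5, -0.0, 0.1]
opening: 51.1
clock: 40.65
ee_pos: [555.7, 120.3, 237.0]
ee_rot: [-0.097, 0.995, 0.0, 0.001]
ft_force: [0.9, 0.2, -0.9]
opening: 51.3
pos [555.7 120.3 237. ] yaw 0.1951 op 51.3 F [ 0.9  0.2 -0.9] M [ 0.03 -0.01  0.04] t 40.65 tilt [0.0029 0.0007]
shift [0.1981, -0.6342, -0.0067] turn 0.1242 rows 6.6 1.3
```

```bash
python3 -m crank '[[[0.025,-0.08,-0.01],0.06],[[0.05,-0.16,-0.01],0.12],[[0.075,-0.24,-0.01],0.124],[[0.1,-0.32,-0.01],0.124],[[0.125,-0.4,-0.01],0.124],[[0.15,-0.48,-0.01],0.124],[[0.175,-0.56,-0.01],0.124],[[0.198,-0.634,-0.01],0.124],[[0.198,-0.634,-0.01],0.124],[[0.198,-0.634,-0.01],0.124]]' -1; python3 - <<'E'
from h import *
t=eyes.capture("top"); s=eyes.capture("side")
cv2.imwrite("pics/top18.png",t);cv2.imwrite("pics/side18.png",s)
cv2.imwrite("pics/a18t.png",zoom(t,150,190,200,120,4));cv2.imwrite("pics/a18s.png",zoom(s,225,140,200,150,4))
for n in("lever_tip","lever"):
  for c in("top","side"): print(n,c,[(np.round(d["position"]).tolist(),round(d["p"],2)) for d in nets.recognise(n,c)[:3]])
E
```

```text
clock: 41.65
ee_pos: [518.1, -210.3, 238.5]
ee_rot: [0.001, 1.0, 0.002, -0.002]
ft_force: [0.0, 0.6, 0.5]
opening: 0.1
lever_tip top [([655.0, -43.0, 142.0], 0.53), ([532.0, 227.0, 100.0], 0.23)]
lever_tip side [([658.0, -47.0, 129.0], 0.51)]
lever top [([650.0, -43.0, 140.0], 0.39), ([342.0, 315.0, 11.0], 0.21)]
lever side [([655.0, -48.0, 130.0], 0.48), ([557.0, 374.0, 95.0], 0.47), ([523.0, -322.0, 60.0], 0.23)]
```

View pics/a18t.png

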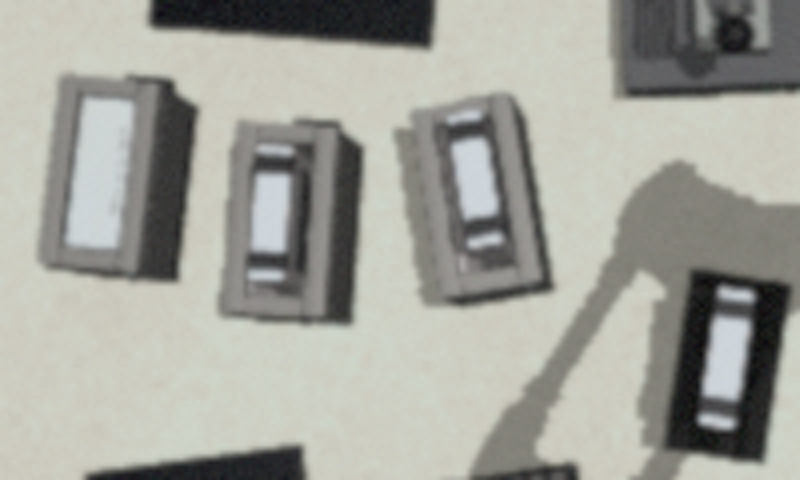

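View pics/a18s.png

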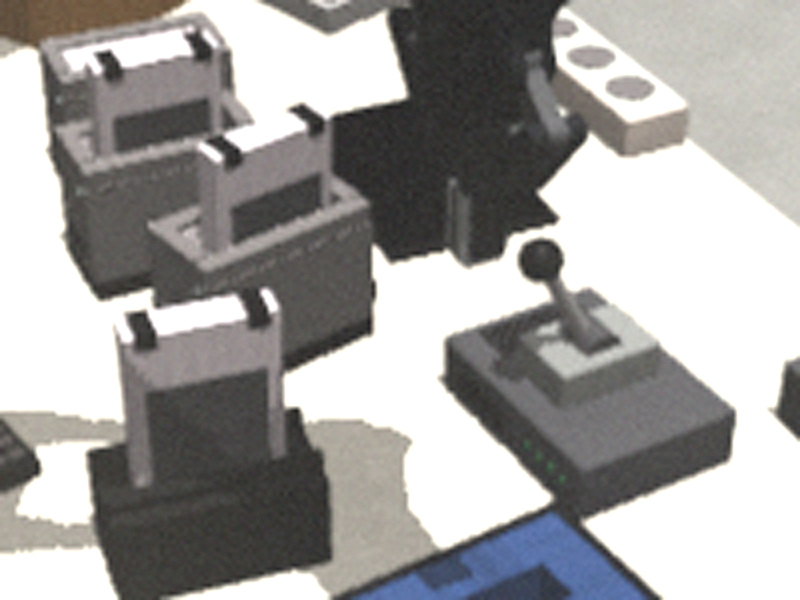

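```bash
python3 go.py 610 -44 238 0;  python3 -m crank '[[[-0.045,0.08,0],0],[[-0.09,0.16,0],0],[[-0.135,0.24,0],0],[[-0.18,0.33,0],0],[[-0.18,0.33,0],0],[[-0.18,0.33,0],0],[[-0.18,0.33,0],0]]'; python3 go.py 610 -44 120 0
```

```text
pos [ 519.3 -209.   240.7] yaw 0.002 op 0.4 F [-0.   0.5  0. ] M [-0.01 -0.02  0.01] t 41.95 tilt [-0.0001  0.0004]
shift [-0.182, 0.3296, 0.0056] turn 0.0013 rows 3.8 0.0
clock: 42.65
ee_pos: [608.7, -45.4, 240.9]
ee_rot: [-0.0, 1.0, -0.0, -0.0]
ft_force: [-0.2, 0.2, -0.6]
opening: 0.0
pos [608.7 -45.4 240.9] yaw 0.0006 op 0.0 F [-0.2  0.2 -0.6] M [-0.02  0.03  0.03] t 42.65 tilt [-0.0004 -0.0007]
shift [-0.0027, 0.003, 0.2417] turn 0.0004 rows 2.4 0.0
```

```bash
python3 -m crank '[[[0,0.002,0.06],0],[[0,0.002,0.14],0],[[0,0.002,0.22],0],[[0,0.002,0.24],0],[[0,0.002,0.24],0],[[0,0.002,0.24],0]]'; python3 go.py 640 -44 120 0; python3 - <<'E'
from h import *
t=eyes.capture("top"); s=eyes.capture("side")
cv2.imwrite("pics/a19.png",zoom(s,310,160,120,120,5))
E
```

```text
clock: 43.25
ee_pos: [610.5, -45.2, 122.7]
ee_rot: [0.0, 1.0, -0.0, 0.002]
ft_force: [0.7, -0.9, 0.2]
opening: 0.2
pos [610.5 -45.2 122.7] yaw -0.0008 op 0.2 F [ 0.7 -0.9  0.2] M [-0.02 -0.    0.01] t 43.25 tilt [ 0.0032 -0.0006]
shift [-0.0591, 0.0024, 0.0056] turn -0.0005 rows 0.6 0.0
```

View pics/a19.png

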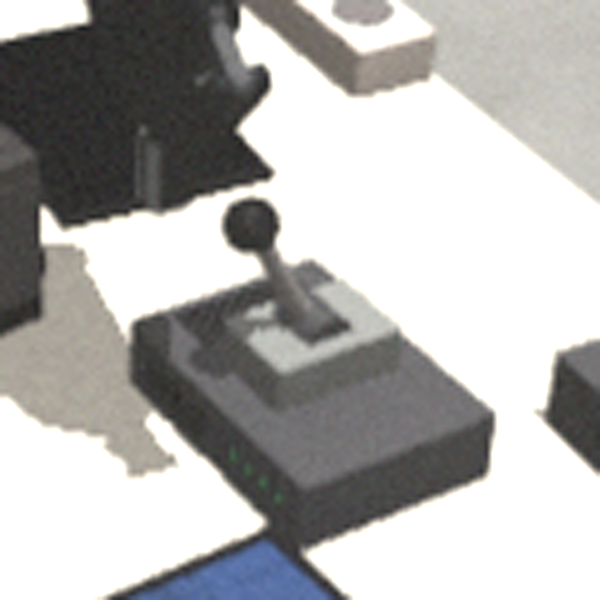

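```bash
python3 -m crank '[[[-0.02,0.002,0.003],0],[[-0.04,0.002,0.003],0],[[-0.06,0.002,0.003],0],[[-0.08,0.002,0.003],0],[[-0.1,0.002,0.003],0],[[-0.12,0.002,0.003],0],[[-0.14,0.002,0.003],0],[[-0.16,0.002,0.003],0],[[-0.16,0.002,0.003],0],[[-0.16,0.002,0.003],0]]'; python3 go.py 708 -44 120 0; python3 - <<'E'
from h import *
s=eyes.capture("side")
cv2.imwrite("pics/a20.png",zoom(s,310,160,120,120,5))
E
```

```text
clock: 44.35
ee_pos: [689.0, -43.1, 119.1]
ee_rot: [-0.0, 1.0, 0.0, -0.0]
ft_force: [0.5, 0.6, 0.0]
opening: 0.1
pos [689.  -43.1 119.1] yaw 0.0003 op 0.1 F [0.5 0.6 0. ] M [-0.01  0.03 -0.01] t 44.35 tilt [-0.0009  0.0002]
shift [-0.0379, -0.0017, -0.0019] turn 0.0002 rows 0.4 0.0
```

View pics/a20.png

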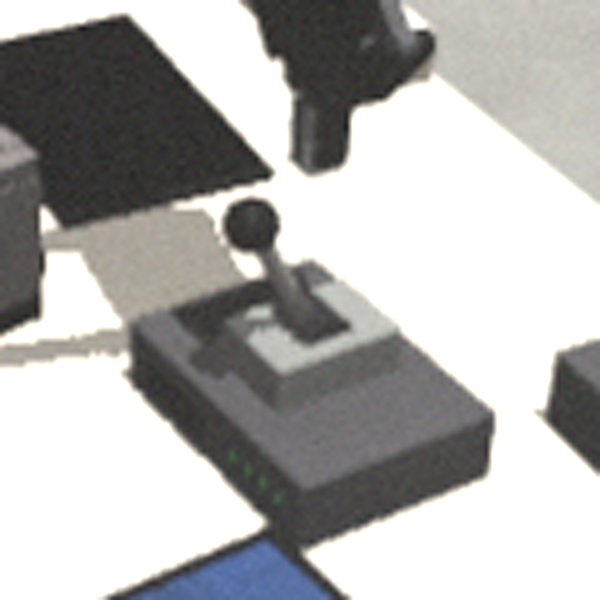

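```bash
python3 - <<'E'
from h import *
a=[("side",359.6,204.1),("top",333.4,198.4)]
A=[];b=[]
for c,u,v in a:
    o=bp(c,u,v,0);d=bp(c,u,v,300)-o;d/=np.linalg.norm(d);P=np.eye(3)-np.outer(d,d);A.append(P);b.append(P@o)
X=np.linalg.lstsq(np.vstack(A),np.hstack(b),rcond=None)[0];print(X,[proj(c,[X])[0] for c,_,_ in a])
p=manip.sense()["ee_pos"];print(p,proj("side",[p]),proj("top",[p]))
# lever base pixel in side (300,320)/5
print(bp("side",310+310/5,160+325/5,50))
t=cv2.imread("pics/top18.png"); cv2.imwrite("pics/a21.png",zoom(t,295,160,75,65,8))
E
```

```text
[654.10396917 -45.65541399 132.99888641] [array([359.26342409, 204.15459163]), array([333.53126629, 198.12894042])]
[688.73999925 -43.11587768 119.15131136] [[371.58426904 204.86837587]] [[332.71729025 185.81187079]]
[702.54352994 -30.71244517  50.        ]
```

View pics/a21.png

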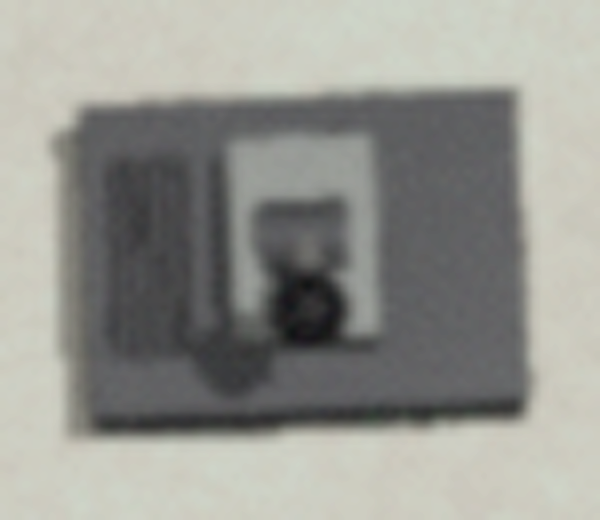

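```bash
python3 -m crank '[[[0,0,-0.1],0],[[0.04,0,-0.1],0],[[0.1,0,-0.1],0],[[0.16,0,-0.1],0],[[0.16,0,-0.05],0],[[0.16,0,0],0],[[0.16,0,0],0]]'; python3 go.py 610 -44 90 0;  python3 - <<'E'
from h import *
s=eyes.capture("side");t=eyes.capture("top")
cv2.imwrite("pics/a22.png",np.hstack([zoom(s,300,150,100,120,4),zoom(t,285,150,90,120,4)]))
p=manip.sense()["ee_pos"];print(p,proj("side",[p]),proj("top",[p]))
E
```

```text
clock: 45.1
ee_pos: [605.6, -42.7, 116.6]
ee_rot: [-0.0, 1.0, 0.001, -0.004]
ft_force: [-0.4, -0.1, -0.9]
opening: 0.3
pos [605.6 -42.7 116.6] yaw 0.0 op 0.3 F [-0.4 -0.1 -0.9] M [-0.    0.05 -0.01] t 45.1 tilt [-0.007   0.0013]
shift [-0.0092, -0.0027, 0.0531] turn 0.0 rows 0.5 0.0
[608.83576685 -43.19062805 119.62002904] [[340.75718278 213.77456434]] [[332.26668301 216.70678998]]
```

View pics/a22.png

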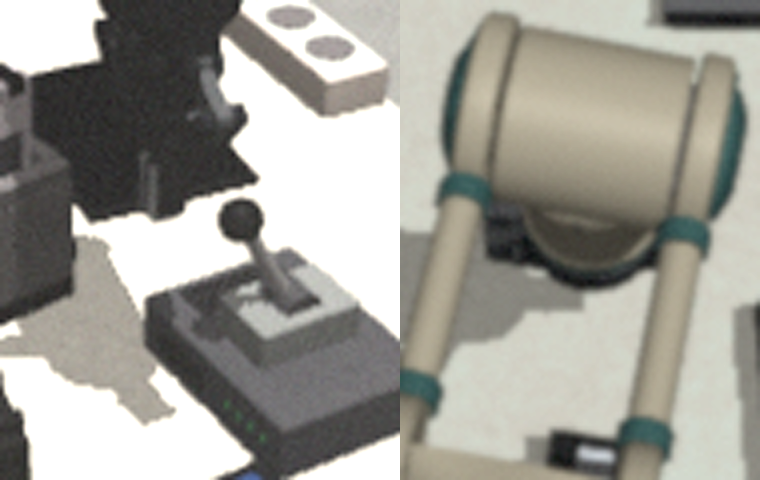

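```bash
python3 -m crank '[[[0,0,0.02],0],[[0,0,0.04],0],[[0,0,0.054],0],[[0,0,0.054],0]]';  python3 -m crank '[[[-0.02,0,0],0],[[-0.04,0,0],0],[[-0.06,0,0],0],[[-0.08,0,0],0],[[-0.1,0,0],0],[[-0.1,0,0],0],[[-0.1,0,0],0]]'; python3 go.py 708 -44 92 0; python3 - <<'E'
from h import *
s=eyes.capture("side")
cv2.imwrite("pics/a23.png",zoom(s,310,160,120,120,5))
E
```

```text
clock: 45.6
ee_pos: [608.2, -43.0, 90.9]
ee_rot: [-0.0, 1.0, 0.0, -0.001]
ft_force: [-0.8, 0.3, 0.5]
opening: -0.4
clock: 46.3
ee_pos: [659.7, -43.2, 92.1]
ee_rot: [-0.0, 1.0, 0.0, 0.0]
ft_force: [-0.7, -0.4, -0.5]
opening: 0.1
pos [659.7 -43.2  92.1] yaw 0.0004 op 0.1 F [-0.7 -0.4 -0.5] M [-0.01  0.07  0.  ] t 46.3 tilt [0.0003 0.0001]
shift [-0.0966, -0.0017, 0.0002] turn 0.0002 rows 1.0 0.0
```

View pics/a23.png

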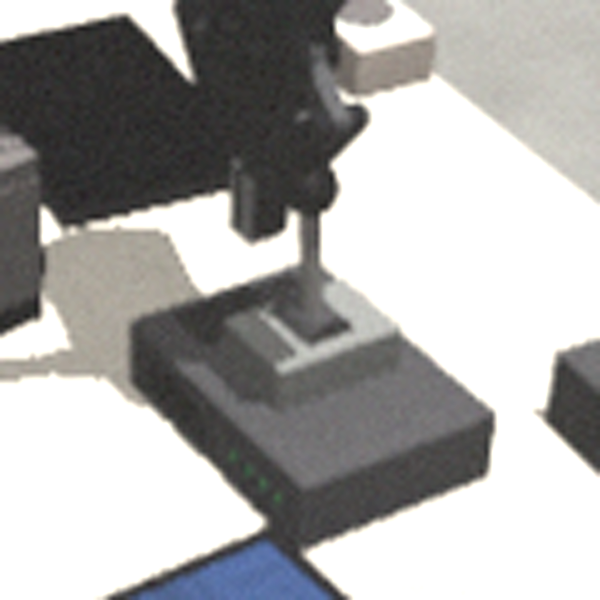

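```bash
python3 -m crank '[[[-0.015,0,0],0],[[-0.03,0,0],0],[[-0.045,0,0],0],[[-0.06,0,0],0],[[-0.075,0,0],0],[[-0.075,0,0],0],[[-0.075,0,0],0]]'; python3 go.py 708 -44 92 0; python3 - <<'E'
from h import *
s=eyes.capture("side")
cv2.imwrite("pics/a24.png",zoom(s,310,160,120,120,5))
E
```

```text
clock: 47.05
ee_pos: [697.1, -43.3, 92.2]
ee_rot: [-0.0, 1.0, -0.0, 0.0]
ft_force: [0.8, 0.3, 0.6]
opening: 0.1
pos [697.1 -43.3  92.2] yaw 0.0003 op 0.1 F [0.8 0.3 0.6] M [-0.01 -0.03  0.01] t 47.05 tilt [ 0.0003 -0.0002]
shift [-0.0218, -0.0014, 0.0004] turn 0.0002 rows 0.2 0.0
```

View pics/a24.png

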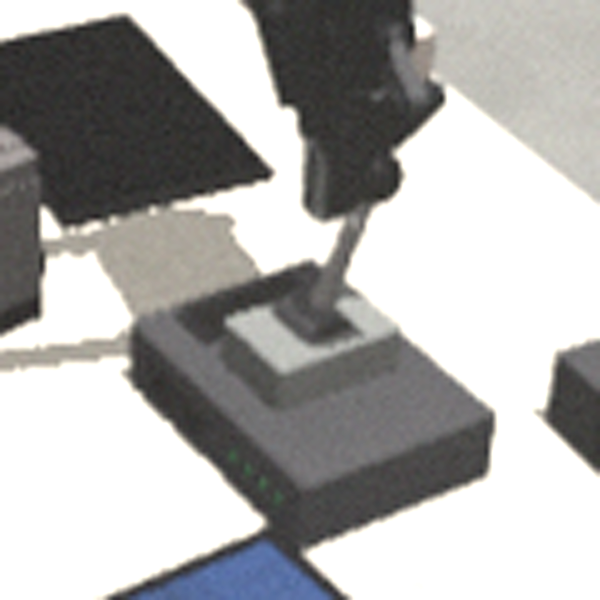

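Nearly there. I'll push a little further to the stop.

```bash
python3 -m crank '[[[-0.01,0,0],0],[[-0.018,0,0],0],[[-0.022,0,0],0],[[-0.022,0,0],0],[[-0.022,0,0],0]]'; python3 go.py; python3 -m crank '[[[0.02,0,0],0],[[0.06,0,0],0],[[0.12,0,-0.04],0],[[0.2,0,-0.12],0],[[0.28,0,-0.22],0],[[0.36,0.0,-0.3],0],[[0.4,-0.1,-0.34],0],[[0.4,-0.2,-0.34],0],[[0.4,-0.3,-0.34],0],[[0.4,-0.3,-0.34],0]]';python3 -m crank '[[[0,0,0],0],[[0,0,0],0],[[0,0,0],0]]'; python3 - <<'E'
from h import *
s=eyes.capture("side");t=eyes.capture("top")
cv2.imwrite("pics/side25.png",s);cv2.imwrite("pics/top25.png",t)
cv2.imwrite("pics/a25.png",zoom(s,225,130,200,150,4))
E
```

```text
clock: 47.6
ee_pos: [707.8, -43.2, 92.3]
ee_rot: [-0.0, 1.0, -0.0, 0.0]
ft_force: [-0.7, -0.7, -1.2]
opening: 0.2
pos [707.8 -43.2  92.3] yaw 0.0002 op 0.2 F [-0.7 -0.7 -1.2] M [0.02 0.1  0.03] t 47.6 tilt [ 0.0001 -0.    ]
clock: 48.6
ee_pos: [506.9, -197.2, 263.8]
ee_rot: [0.001, 1.0, -0.002, 0.001]
ft_force: [0.9, 0.6, -0.1]
opening: -0.1
clock: 48.9
ee_pos: [507.4, -191.9, 262.3]
ee_rot: [-0.001, 1.0, 0.0, 0.0]
ft_force: [0.8, 0.1, 0.3]
opening: 0.2
```

View pics/a25.png

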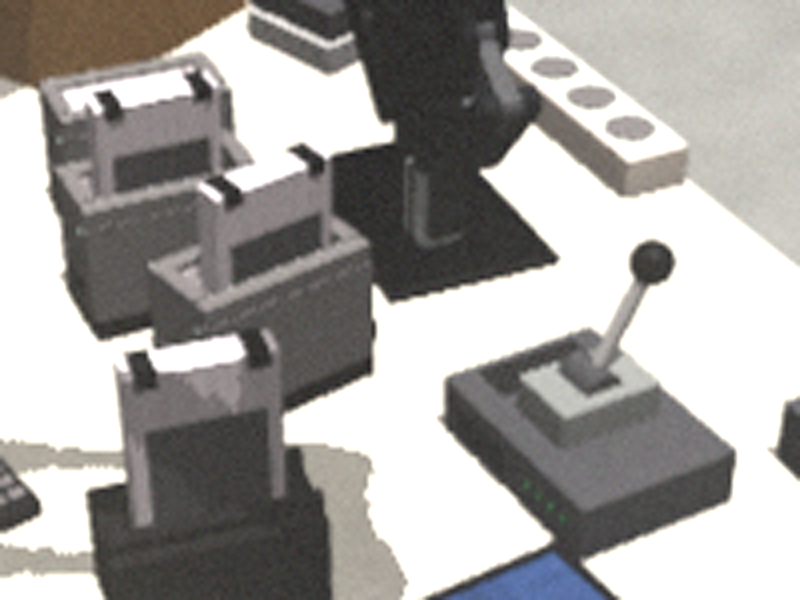

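View pics/top25.png

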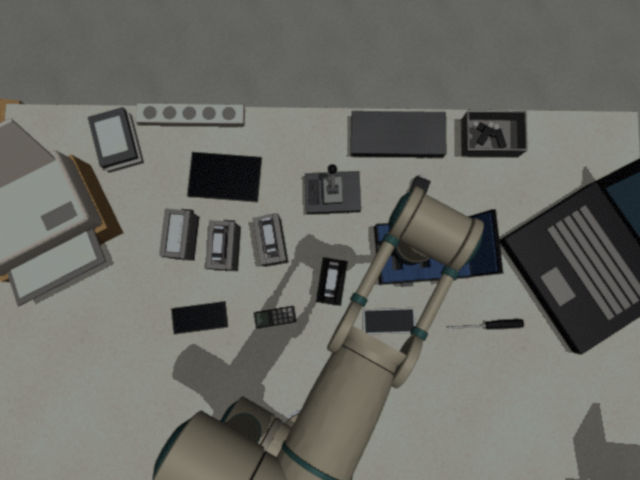

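```bash
python3 - <<'E'
from h import *
a=[("side",387.6,194.6),("top",332.3,169.5)]
A=[];b=[]
for c,u,v in a:
    o=bp(c,u,v,0);d=bp(c,u,v,300)-o;d/=np.linalg.norm(d);P=np.eye(3)-np.outer(d,d);A.append(P);b.append(P@o)
X=np.linalg.lstsq(np.vstack(A),np.hstack(b),rcond=None)[0];print(X)
dx=X[0]-654.1; print("theta if start 0:",0.5+np.arcsin((dx-80*np.sin(.5))/80), "travel",dx)
# drive tops in docks from top view
t=cv2.imread("pics/top25.png");cv2.imwrite("pics/a26.png",zoom(t,195,205,100,75,8))
E
```

```text
[728.99797508 -42.19043152 134.2303266 ]
theta if start 0: 0.9743936605909618 travel 74.89797508185973
```

View pics/a26.png

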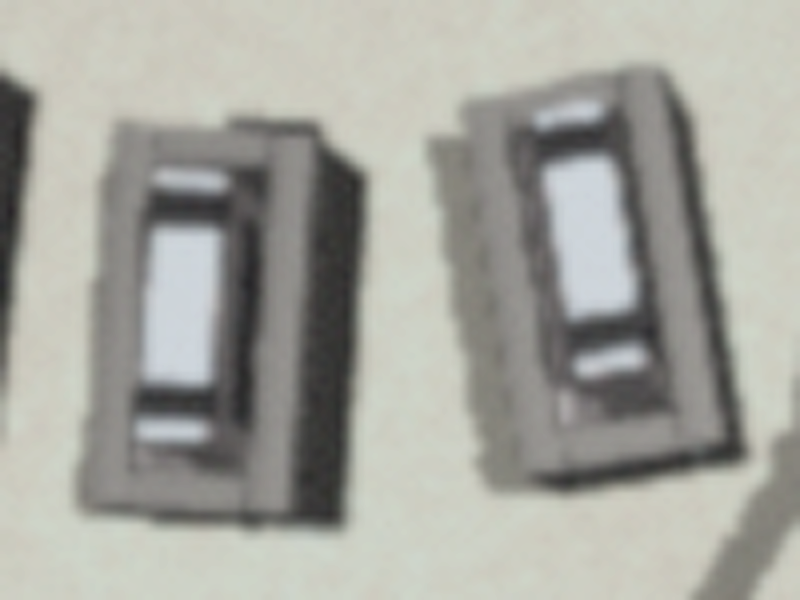

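```bash
python3 -c "
from plant import manip
print(manip.sense()['clock']); print(manip.sign_off())"
```

```text
49.0
the job is handed in; nothing more can be done
None
```

The job is handed in at 49 s of the 210 s allowed. The finished drive is in the cradle, both fresh drives are home in docks, and the lever is on. Only two fresh drives were there, in the two outer nests of the case. `sign_off` reports no verdict, so this rests on my own checks.

**What I did**
- Moved the finished drive from the middle dock into the cradle. I saw no sign that the cradle had been knocked.
- Loaded one fresh drive into the middle dock and the other into the dock nearest the cradle, pressing each to the slot floor.
- Threw the lever only after the last pictures showed all three drives in place.

**Last checks**
- **Docked drives:** each rested on the floor at the same tool height (about 114.5 mm) at which it was gripped in the case. That means home depth, with no slip in the grip. The final pictures show both upright past their flaps.
- **Finished drive:** it touched the cradle floor at a tool height of 115 mm, and looks upright in the last side and top pictures.
- **Lever:** its ball triangulates about 75 mm further away from the robot, which puts the lever near 0.97 rad.
- **Other things on the desk:** they look unmoved in the last top picture; I did not measure them.
- **Robot:** it was clear of everything at hand-in.

**What failed or disagreed**
- The first fresh drive caught on the dock's −y side, with up to 39 N at the wrist. It went in after I shifted about 3 mm in +y.
- Camera and arm positions differed by up to 3 mm in y. I re-gripped the second fresh drive because the first grip tilted it.
- Shut fingertips appear about 22 mm higher in the pictures than the reported TCP, so my first lever push passed above the ball. I repeated it lower.

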